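# Load the sloping block carrier and shut its keeper

### The job

Put the three large round reference blocks that lie on the bench into the sloping carrier, one block in each of its three wells and lying flat on the well's floor; leave the smaller round block where it is. Then swing the carrier's keeper bar forward and fully down over the blocks, and let go.

Things in the scene. Friction and masses are not known exactly. Their poses are not given: they have to be found in the camera images.
- carrier: The carrier: grey metal rack, fixed to the bench, three equal wells side by side in a row (80 mm between centres) on a plate sloping 30 deg (0.52 rad) up away from the robot. Origin: middle of its underside; x level and uphill, y along the row, z up. In this frame (-0.497, 0, 0.868) points square out of the wells, (0.868, 0, 0.497) uphill along the slope. Middle of the well floors: 60 mm above the bench.
- well_1 (a point): Left well (seen from the robot), empty at the start. The point is where a seated block's centre belongs, 7.5 mm off the floor square to the slope; axes as the carrier's (level). Its walls, 8 mm high, leave a block 3 to 4 mm of play all round; the uphill and downhill walls have a 42 mm gap in the middle, with flat plate at floor level to 62 mm from the centre, for fingers. None fit between wells.
- well_2 (a point): Middle well, empty at the start; same shape and meaning as well 1.
- well_3 (a point): Right well, empty at the start; same shape and meaning as well 1.
- block_1_center (a point): Centre (half-way up) of a large round steel reference block lying flat on the bench between the robot and the carrier: a disc 64 mm across, 15 mm thick, 0.3 to 0.45 kg. z is the disc's axis. The large blocks are all alike and may go into any well.
- block_2_center (a point): Centre of another large round block lying flat on the bench, like block 1.
- block_3_center (a point): Centre of another large round block lying flat on the bench, like block 1.
- small_block_center (a point): Centre of a smaller round steel block, 50 mm across and 15 mm thick, lying beside the large ones on the bench. It does not belong in the carrier.
- keeper (a joint): Angle of the keeper, a U-shaped steel bail hinged along the carrier's uphill edge: 0 = fully down, its legs parallel to the slope; at the start about 2.1 to 2.3 = swung back, away from the robot. Friction hinge: stays where it is left; about 3 N at the bar moves it. It stops at 0, the bar then passing 3 mm above the tops of seated blocks; a block not fully in its well holds it up.
- keeper_bar (a point): Middle of the keeper's straight round bar: 10 mm thick, 274 mm long, along the row, with a leg at each end only. When down, it lies 23 mm above the well floors (square to the slope), 6 mm downhill of the wells' centres.
- keeper_hinge (a point): Middle of the keeper's hinge line, 64 mm uphill of the wells' centres and 23 mm above their floors square to the slope. Axes as the carrier's (level). At keeper angle q the bar lies 70 mm from this point in the direction (-cos(0.52 - q), 0, -sin(0.52 - q)).

How it is judged:
By the outcome, as a careful person would: the job done as asked, in the order asked, and still so for the second after the job is handed in, with the robot touching nothing.
It also fails if it takes over 72 s, if anything falls off the work surface, if the arm or the gripper's body presses on something with over 40 N, if the wrist force passes 120 N, or if a joint passes its speed limit or range.

### The arm

A 6-joint arm with a two-finger parallel gripper is mounted at the origin on a cart in front of the work surface, level with it; the furniture and walls round the work are solid. World frame = base frame: x ahead of the robot, y to its left, z up, the work surface at z = 0. Lengths are in mm, angles in rad, forces in N, time in s.
With the tool pointing down it reaches from about 350 to 775 mm from the base axis. Payload 7.3 kg.
Tool frame: the origin (TCP) lies midway between the tips of the shut fingers; the grasp point (between the pads) lies 19 mm behind it; x points along the fingers, y is the direction in which the jaws open and shut, and the axes are right-handed (so a half turn about x gives the same grasp; the last joint's range is limited). The gripper opens to 92 mm and grips with 3 to 60 N. Pads are 19 mm wide; open, the fingers measure 130 mm over their backs; the gripper's body (75 mm by 190 mm) begins 47 mm behind the grasp point.
Start: joints at [1.122, 0.342, 1.524, -0, 1.275, -0.146], TCP at [156.537, 501.14, 226.741] pointing down, gripper open.
Joint ranges: [-2.53, 2.53], [-0.77, 2.02], [0.04, 2.7], [-1, 4.14], [0.28, 2.66], [-3.11, 3.11]. Speed limits (rad/s): [2.57, 2.57, 3.14, 3.14, 3.14, 3.14].

### API

Orientations are given as [roll, pitch, yaw] about the fixed x, y, z axes, in that order (R = Rz(yaw) Ry(pitch) Rx(roll)).
In Python, from plant import bot gives the robot as it stands. The module is installed in compiled form; this text tells all that it offers.
- The arm moves only by the shell command python3 -m handwheel 'ROWS' [OPENING]. ROWS is JSON, a list that holds one entry, the list of rows, each a list of 4 numbers: the shift along the tool's x, y, z in cm, then the turn about the tool's x in rad. A call has 1 to 8 rows; each row shifts and turns the commanded pose from where the row before left it, along the tool's axes as they then stand; what a row does not reach is not made up. A row lasts 1/12 s, in which the tool goes at most 41.7 mm and 7.16 degrees, less where a joint would pass 70% of its speed; a pose out of reach is approached as far as the arm can. A call is refused whole if a number of a shift passes 4.17 or a number of a turn 0.125, either way. A call with a gripper value outside its range is refused whole. OPENING is the opening, from 0 (shut) to 1 (fully open), set as the call begins (- or left out, the last holds). The fingers move at their own pace and stop on an object; the grip force is fixed at half the most. Time passes only in rows, so rows that do not move let the fingers close. It gives the time, the measured TCP pose, the force and the opening at its end, in the units of the state.
- bot.get_obs(): the state, without advancing time (a new reading comes with each control period).
- bot.capture(name): name is "scene" or "top"; returns (picture, depth): 384x512x3 uint8, red, green, blue; 384x512 float32, mm along the optical axis (not along the pixel's ray), 0 where there is no reading.
- bot.camera_model(name): a dict with "fx", "fy", "cx", "cy" (pixels), "position" and "rotation" of the camera in the world. Camera axes: x right, y down, z forward; pixel columns grow to the right and rows downward; lengths in mm; the calibration is good to about 2 mm. A picture is of the moment at which its call begins. camera_model takes no time and is no camera call.
- bot.close_job(): hands the job in, once; it reports no verdict.
Trained networks look in the newest picture that a camera, given by its name, has taken for a name from the list of things; names that differ only in an ending like _2 or _b are one class to them, and where a whole thing is asked for, a point or a joint stands for the part that bears it (a point fixed in the world has none). Each returns a list of dicts, best first, with "conf" (0 to 1); they miss things now and then, are a little off and sometimes report something else, mostly with a low value. They report only what shows in the picture. A call takes as long as a camera call.
- bot.find_in(camera, label): "bbox" ([left, top, width, height] in pixels, round what is visible of it).
- bot.spot_point(camera, label): "point" ([column, row] in pixels: a listed point, or the origin of a listed thing).
The state is a dict: "time": time; "joint_positions": joint angles; "dq": joint speeds; "tau": joint torques, N m; "tool_pos": TCP position; "tcp_rot": TCP orientation; "contact_force": force on the tool from outside, world axes, zero at the start; "moment": the same for the moment, N m; "grip_width": finger opening in mm.
Only numpy, scipy, OpenCV 4.12 (cv2) and the standard library are available. Lean on these libraries where they do the work, as an engineer would, in place of code of your own. Each camera call takes 0.05 s, during which the arm holds its last target.

## Working session

There is one attempt and no reset: what is moved stays moved. The work goes in short steps, Python scripts to look and compute and a shell command to move; the robot and the scene stay as the last step left them, time stands still between calls to the robot, and variables do not carry over. Pictures are saved under pics/ and viewed, and the job is handed in when it is done.

```bash
mkdir -p pics; ls
cat > h.py <<'E'
from plant import bot
import numpy as np, cv2
from scipy.spatial.transform import Rotation as R
def rays(cam,uv,depth):
    m=bot.camera_model(cam); u,v=uv
    p=np.array([(u-m['cx'])/m['fx']*depth,(v-m['cy'])/m['fy']*depth,depth])
    Rm=np.array(m['rotation']); 
    if Rm.shape!=(3,3): Rm=R.from_euler('xyz',Rm).as_matrix()
    return Rm@p+np.array(m['position'])
def cloud(cam,d):
    m=bot.camera_model(cam); v,u=np.mgrid[0:d.shape[0],0:d.shape[1]]
    P=np.stack([(u-m['cx'])/m['fx']*d,(v-m['cy'])/m['fy']*d,d],-1)
    Rm=np.array(m['rotation'])
    if Rm.shape!=(3,3): Rm=R.from_euler('xyz',Rm).as_matrix()
    P=P@Rm.T+np.array(m['position']); P[d<=0]=np.nan
    return P
E
python3 - <<'E'
from h import *
np.set_printoptions(precision=1,suppress=True)
o=bot.get_obs(); print(o)
for c in ['scene','top']:
    print(bot.camera_model(c))
    im,d=bot.capture(c); cv2.imwrite(f'pics/{c}0.png',im[:,:,::-1]); np.save(f'{c}0.npy',d)
    P=cloud(c,d)
    for l in ['block_1_center','small_block_center','well_1','keeper_bar','keeper_hinge','carrier']:
        for r in bot.spot_point(c,l):
            u,v=r['point']; ui,vi=int(round(u)),int(round(v))
            print(c,l,round(r['conf'],2),np.round([u,v]),P[vi,ui] if 0<=vi<384 and 0<=ui<512 else '')
E
```

```text
pics
{'time': 0.0, 'joint_positions': array([ 1.1,  0.3,  1.5, -0. ,  1.3, -0.1]), 'dq': array([ 0.,  0.,  0., -0.,  0., -0.]), 'tau': array([  0. , -43.1, -24.4,   0.1,   0.1,  -0. ]), 'tool_pos': array([156.4, 500.7, 226. ]), 'tcp_rot': array([-1.7,  1.6, -2. ]), 'contact_force': array([ 0.5,  0.1, -0.3]), 'moment': array([-0., -0.,  0.]), 'grip_width': 92.2230793977596}
{'fx': 473.6743716521044, 'fy': 473.6743716521044, 'cx': 256.37429949727954, 'cy': 188.39368196138741, 'position': array([-113.6, -241.7,  950.8]), 'rotation': array([-2.4, -0. , -1. ])}
scene block_1_center 0.84 [263. 254.] [434.1  90.9  15.8]
scene block_1_center 0.19 [220. 162.] [594.3 327.9  62.7]
scene small_block_center 0.8 [296. 276.] [422.2  -5.4  18.5]
scene small_block_center 0.16 [280. 181.] [620.3 157.   63.8]
scene well_1 0.95 [222. 163.] [596.2 322.8  60. ]
scene well_1 0.85 [279. 182.] [617.6 158.3  61.7]
scene well_1 0.63 [250. 169.] [615.1 245.7  63.5]
scene keeper_bar 0.87 [256. 128.] [647.5 247.8 179.8]
scene carrier 0.67 [252. 187.] [571.7 211.3  53.5]
{'fx': 460.22596649968307, 'fy': 460.22596649968307, 'cx': 261.81522408455334, 'cy': 194.4876907285966, 'position': array([357.4, 152.6, 964.2]), 'rotation': array([-2.9,  0. , -1.6])}
top small_block_center 0.88 [341. 262.] [421.   -4.7  17.6]
top well_1 0.89 [218. 170.] [606.3 244.7  57.3]
top well_1 0.8 [179. 176.] [594.2 323.9  57.7]
top well_1 0.75 [260. 163.] [619.  158.8  62.3]
top keeper_bar 0.84 [215. 128.] [648.8 238.1 185.8]
top keeper_bar 0.21 [340. 263.] [419.1  -2.8  16.3]
top carrier 0.44 [218. 170.] [606.3 244.7  57.3]
```

View pics/scene0.png

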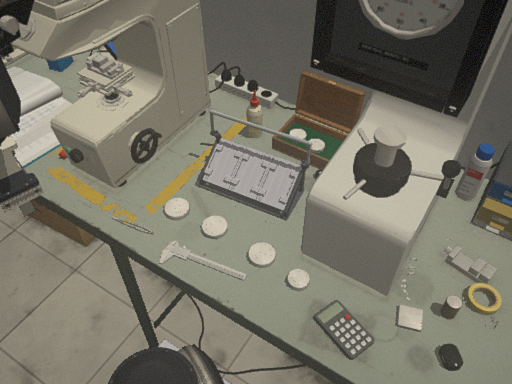

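View pics/top0.png

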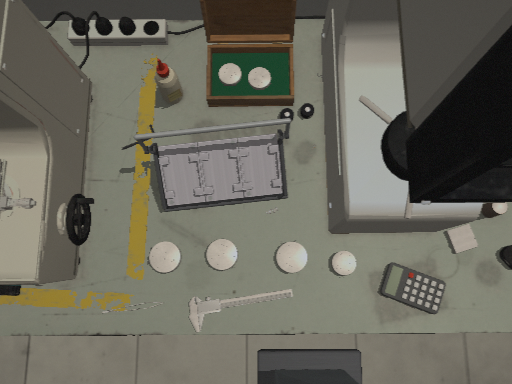

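The scene view shows the large blocks at (177,208), (214,227) and (262,254), and the small one at (298,279). In the top view they are at (165,257), (222,254) and (292,257), with the small one at (344,263). The carrier is at top (220,172), and the keeper is swung back at (215,128).

```bash
cat > fit.py <<'E'
from h import *
np.set_printoptions(precision=1,suppress=True)
for c in ['scene','top']:
    d=np.load(f'{c}0.npy'); P=cloud(c,d)
    im=cv2.imread(f'pics/{c}0.png')
    z=P[...,2]
    ben=(P[...,0]>330)&(P[...,0]<500)&(P[...,1]>-40)&(P[...,1]<380)
    print(c,'bench z',np.nanmedian(z[ben]))
    g=im.astype(int); 
    m=ben&(im.min(2)>150)
    m=cv2.morphologyEx(m.astype(np.uint8),cv2.MORPH_OPEN,np.ones((3,3)))
    n,lab,st,cen=cv2.connectedComponentsWithStats(m)
    for i in range(1,n):
        if st[i,4]<150: continue
        cs,_=cv2.findContours((lab==i).astype(np.uint8),0,2)
        hull=cv2.convexHull(max(cs,key=len))
        (a,b),ax,an=cv2.fitEllipse(hull)
        # intersect with plane z=15
        p1=rays(c,(a,b),1.0);o=np.array(bot.camera_model(c)['position']);dv=p1-o
        t=(15-o[2])/dv[2]
        print(c,'blob',st[i,4],np.array([a,b]),ax,'xyz@15',o+dv*t,'z med',np.nanmedian(z[lab==i]), 'scale mm/px',t/bot.camera_model(c)['fx'])
    # carrier plane
    car=(P[...,0]>540)&(P[...,0]<680)&(P[...,1]>130)&(P[...,1]<350)&(z>25)&(z<110)
    Q=P[car]
    best=None;rng=np.random.default_rng(0)
    for k in range(500):
        a,b,e=Q[rng.choice(len(Q),3,False)]
        nn=np.cross(b-a,e-a); 
        if np.linalg.norm(nn)<100: continue
        nn/=np.linalg.norm(nn)
        if nn[2]<0: nn=-nn
        if not .8<nn[2]<.93: continue
        cnt=(abs((Q-a)@nn)<3).sum()
        if best is None or cnt>best[0]: best=(cnt,a,nn)
    inl=abs((Q-best[1])@best[2])<4
    q=Q[inl];ctr=q.mean(0);nn=np.linalg.svd(q-ctr,full_matrices=False)[2][2];nn*=np.sign(nn[2])
    print('plane',len(Q),inl.sum(),ctr,nn,'yaw uphill',np.arctan2(-nn[1],-nn[0]),'tilt',np.arccos(nn[2]))
    # bar
    bar=(P[...,0]>600)&(P[...,0]<720)&(P[...,1]>90)&(P[...,1]<400)&(z>110)&(z<230)
    Q=P[bar];
    if len(Q)>20:
        vx,vy,vz,x0,y0,z0=cv2.fitLine(Q.astype(np.float32),cv2.DIST_HUBER,0,.01,.01).ravel()
        dd=np.array([vx,vy,vz]);c0=np.array([x0,y0,z0]);s=(Q-c0)@dd
        r=np.linalg.norm((Q-c0)-np.outer(s,dd),axis=1);s=s[r<15]
        print('bar',len(Q),c0,dd,c0+dd*np.percentile(s,1),c0+dd*np.percentile(s,99))
E
python3 fit.py
python3 - <<'E'
import cv2
im=cv2.imread('pics/top0.png')
cv2.imwrite('pics/topcrop.png',cv2.resize(im[100:290,120:370],None,fx=3,fy=3,interpolation=2))
im=cv2.imread('pics/scene0.png')
cv2.imwrite('pics/scenecrop.png',cv2.resize(im[100:290,140:340],None,fx=3,fy=3,interpolation=2))
E
```

```text
scene bench z 3.0780793167702427
scene blob 198 [322.6 194.9] (10.623088836669922, 28.906192779541016) xyz@15 [678.2  58.5  15. ] z med 235.13392185090441 scale mm/px 2.638608489597521
scene blob 336 [177.1 207.1] (17.735078811645508, 24.081302642822266) xyz@15 [437.8 354.7  15. ] z med 16.483926847054477 scale mm/px 2.578215747446316
scene blob 393 [214.3 225.1] (20.05669593811035, 24.907018661499023) xyz@15 [442.2 239.3  15. ] z med 16.440090887640736 scale mm/px 2.494992649648026
scene blob 462 [261.6 253. ] (22.07050132751465, 26.332212448120117) xyz@15 [435.3  95.5  15. ] z med 16.492528083411855 scale mm/px 2.376358041621815
scene blob 302 [298.3 277.9] (18.18158721923828, 21.441959381103516) xyz@15 [422.8 -11.4  15. ] z med 16.166008828341035 scale mm/px 2.279502225731076
plane 3794 2973 [606.  237.2  61.5] [-0.5 -0.1  0.9] yaw uphill 0.10728035450421698 tilt 0.5204227907153226
bar 632 [649.2 232.  183.5] [-0.1  1.  -0. ] [662.9 102.9 184. ] [633.6 378.9 182.9]
top bench z 14.371602851326656
top blob 211 [368.  205.9] (7.3939104080200195, 39.36491775512695) xyz@15 [537.4 -66.7  15. ] z med 236.71687633684996 scale mm/px 2.09687258722626
top blob 671 [221.8 253.9] (29.011497497558594, 30.155466079711914) xyz@15 [439.4 238.7  15. ] z med 14.971987376695324 scale mm/px 2.0538071645937945
top blob 598 [166. 256.] (25.961069107055664, 30.83951759338379) xyz@15 [435.9 353.4  15. ] z med 15.1350590823954 scale mm/px 2.053043116150764
top blob 690 [292.1 256.8] (29.447555541992188, 30.199708938598633) xyz@15 [432.5  94.6  15. ] z med 15.2670627562498 scale mm/px 2.0496465493764147
top blob 404 [344.2 262.5] (22.398883819580078, 23.4753475189209) xyz@15 [420.1 -11.6  15. ] z med 15.097772142957695 scale mm/px 2.043170073460081
plane 6607 5548 [606.8 239.9  61.6] [-0.5 -0.1  0.9] yaw uphill 0.10705267622595005 tilt 0.5189273077740215
bar 1122 [647.3 246.4 184.5] [-0.1  1.   0. ] [662.2 105.7 184.4] [633.2 380.1 184.6]
```

View pics/topcrop.png

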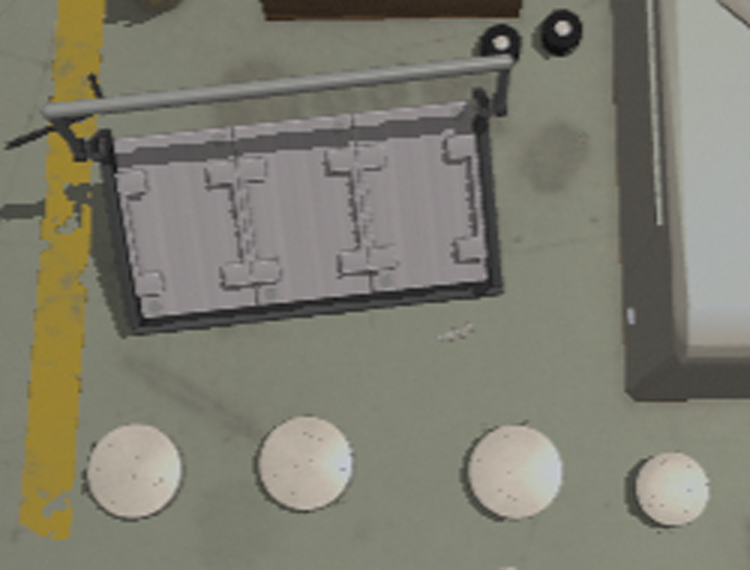

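View pics/scenecrop.png

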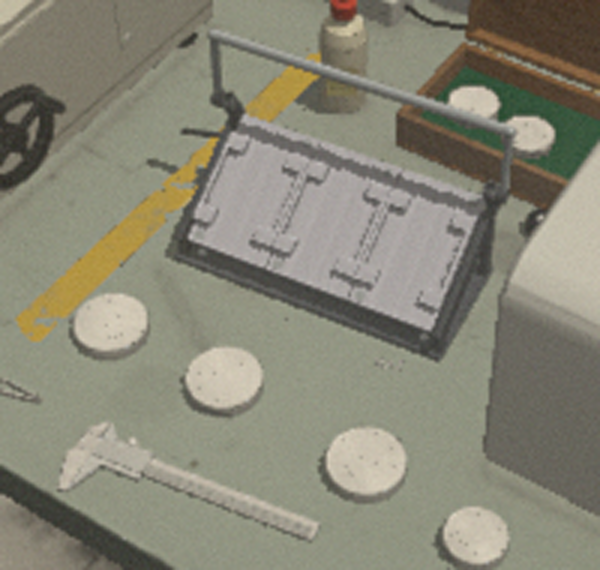

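```bash
cat > rect.py <<'E'
from h import *
np.set_printoptions(precision=1,suppress=True)
yaw=0.1065; c,s=np.cos(yaw),np.sin(yaw)
O=np.array([604.,238.,60.])  # assumed floor middle
up=np.array([.868*c,.868*s,.497]);row=np.array([-s,c,0])
outs=[]
for cam in ['scene','top']:
    im=cv2.imread(f'pics/{cam}0.png');m=bot.camera_model(cam)
    Rm=np.array(m['rotation']); Rm=Rm if Rm.shape==(3,3) else R.from_euler('xyz',Rm).as_matrix()
    # out pixel: X right = -row, Y down = -uphill; 2px/mm ; 320x180 mm
    X,Y=np.meshgrid(np.arange(640),np.arange(360))
    t=-(X-320)/2.;ss=-(Y-180)/2.
    W=O+t[...,None]*row+ss[...,None]*up
    p=(W-np.array(m['position']))@Rm
    u=p[...,0]/p[...,2]*m['fx']+m['cx'];v=p[...,1]/p[...,2]*m['fy']+m['cy']
    o=cv2.remap(im,u.astype(np.float32),v.astype(np.float32),cv2.INTER_CUBIC)
    for tt in (-120,-80,-40,0,40,80,120): cv2.line(o,(int(320-2*tt),0),(int(320-2*tt),359),(0,0,255) if tt%80 else (0,255,0),1)
    for q in (-62,-35,0,35,62): cv2.line(o,(0,180-2*q),(639,180-2*q),(255,0,0),1)
    outs.append(o[50:320])
cv2.imwrite('pics/rect.png',np.vstack(outs))
# heights obstacle map (max z over 10mm cells)
A=np.full((45,40),-1.)
for cam in ['scene','top']:
    P=cloud(cam,np.load(f'{cam}0.npy')).reshape(-1,3);P=P[~np.isnan(P[:,0])]
    i=((P[:,0]-300)//10).astype(int);j=((P[:,1]+150)//17.5).astype(int)
    k=(i>=0)&(i<45)&(j>=0)&(j<40)
    np.maximum.at(A,(i[k],j[k]),P[k,2])
print('cols y:',list((-150+17.5*np.arange(40)).astype(int)))
for i in range(44,-1,-2): print(300+10*i,' '.join('%3d'%min(v/10,99) for v in np.maximum(A[i],A[i-1])))
E
python3 rect.py
```

```text
cols y: [np.int64(-150), np.int64(-132), np.int64(-115), np.int64(-97), np.int64(-80), np.int64(-62), np.int64(-45), np.int64(-27), np.int64(-10), np.int64(7), np.int64(25), np.int64(42), np.int64(60), np.int64(77), np.int64(95), np.int64(112), np.int64(130), np.int64(147), np.int64(165), np.int64(182), np.int64(200), np.int64(217), np.int64(235), np.int64(252), np.int64(270), np.int64(287), np.int64(305), np.int64(322), np.int64(340), np.int64(357), np.int64(375), np.int64(392), np.int64(410), np.int64(427), np.int64(445), np.int64(462), np.int64(480), np.int64(497), np.int64(515), np.int64(532)]
740  25  25  25  25  25  26  25  25  25  25   1   2   2   1   2   1   0   0   0   0   0   0   0   0   0   0   0   0   0   0   0   0   0   0   0   0   0   0  40  39
720  24  24  24  24  24  24  24  25  25  25   0   0   0   0   0   0   0   0   0   0   0   0   0   0   0   0   0   0   0   0   0   0   0   0   0   0   0   0  40  40
700  24  24  24  24  24  24  24  24  24  24   0   0   0   0   0   0   0   0   0   0   0   0   0   0   0   0   0   0   0   0   0   0   0   0   0   0   0   0  41  41
680
[... 2576 characters left out ...]
   0   0   0   0   0   0   0   0   0  18  48
360   2   1   1   1   0   0   0   0   0   0   0   0   0   0   1   1   1   1   0   0   0   0   0   1   0   1   0   0   0   0   0   0   0   0   0   0   0   0   0  45
340   1   1   1   0   0   0   0   0   0   0   0   0   0   0   0   0   0   1   1   0   1   1   1   1   1   1   0   0   0   1   1   0   0   1   0   0   0   0   0   0
320   0   0   0   0   0   0   0   0   0   0   0   0   0   0   0   0   0   0   0   0   0   0   1   1   1   1   0   0   0   0   0   0   0   0   1   0   0   0   0   0
300  25  25  25  25  25  26  25  25  25  25   1   2   2   1   2   1   0   0   0   0   0   0   0   0   1   0   0   0   0   0   0   0   0   0   0   0   0   0  39  39
```

View pics/rect.png

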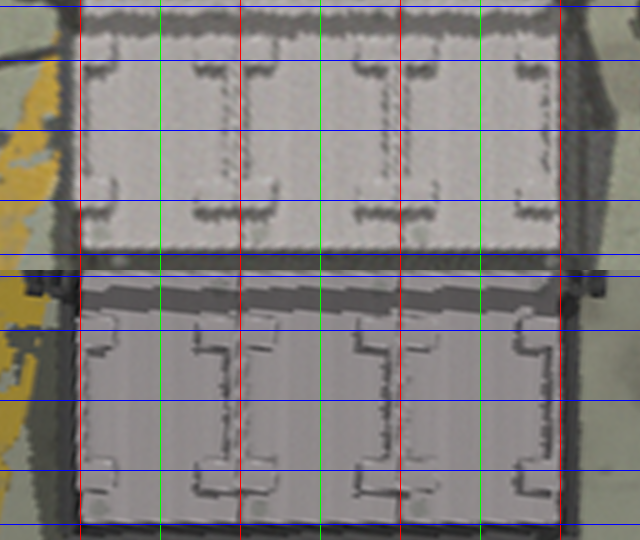

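```bash
cat > model.py <<'E'
from h import *
np.set_printoptions(precision=1,suppress=True)
yaw=0.1065; c,s=np.cos(yaw),np.sin(yaw)
up=np.array([.868*c,.868*s,.497]);row=np.array([-s,c,0]);nrm=np.array([-.497*c,-.497*s,.868])
def cm(cam):
    m=bot.camera_model(cam);Rm=np.array(m['rotation']); Rm=Rm if Rm.shape==(3,3) else R.from_euler('xyz',Rm).as_matrix()
    return m,Rm,np.array(m['position'])
def proj(cam,W):
    m,Rm,p0=cm(cam);p=(W-p0)@Rm
    return p[...,0]/p[...,2]*m['fx']+m['cx'],p[...,1]/p[...,2]*m['fy']+m['cy']
E
cat > m2.py <<'E'
from model import *
O=np.array([604.,238.,60.])
for cam in ['scene','top']:
    m,Rm,p0=cm(cam)
    bot.capture(cam); acc=[]
    for r in bot.spot_point(cam,'well_1'):
        dv=rays(cam,r['point'],1.)-p0
        t=((O+7.5*nrm-p0)@nrm)/(dv@nrm); W=p0+t*dv-7.5*nrm-O
        print(cam,'well s,t',round(r['conf'],2),W@up,W@row)
    P=cloud(cam,np.load(f'{cam}0.npy'))-O
    S,T,H=P@up,P@row,P@nrm
    for lo,hi in((-60,-48),(-25,0),(0,25)):
        k=(S>lo)&(S<hi)&(abs(T)<110);print(' floor h median',lo,hi,np.nanmedian(H[k]),'mode',[int(((H[k]>a)&(H[k]<a+1)).sum()) for a in range(-6,10)])
    k=(H>35)&(H<110)&(S>0)&(S<130)&(abs(T)<125)
    print(' bar S,H medians',np.nanmedian(S[k]),np.nanmedian(H[k]),'T ext',np.nanpercentile(T[(H>35)&(H<110)&(S>0)&(S<130)&(abs(T)<160)],[0.5,99.5]))
    im=cv2.imread(f'pics/{cam}0.png');x0,y0=(185,95) if cam=='scene' else (125,110);k=5
    im=cv2.resize(im[y0:y0+120,x0:x0+160],None,fx=k,fy=k,interpolation=cv2.INTER_CUBIC)
    def dot(W,col):
        u,v=proj(cam,W);cv2.circle(im,(int((u-x0+.5)*k),int((v-y0+.5)*k)),3,col,-1)
    O2=O+2.3*row
    for t in(-135,135):dot(O2+64*up+23*nrm+t*row,(0,0,255))
    for w in(-80,0,80):
        for a in(-21,21):
            for q in(-34,34):dot(O2+(w+a)*row+q*up+8*nrm,(255,0,0))
        dot(O2+w*row,(0,255,0))
    for t in(-120,0,120):
        dot(O2+t*row-62*up,(0,255,255)); dot(O2+t*row+62*up,(0,255,255))
    hg=O2+64*up+23*nrm;x1=np.array([c,s,0])
    for q in(2.1,2.3):dot(hg+70*(-np.cos(.52-q)*x1+np.array([0,0,-np.sin(.52-q)])),(255,0,255))
    cv2.imwrite(f'pics/mod_{cam}.png',im)
E
python3 m2.py
```

```text
scene well s,t 0.78 4.940325279317449 5.314684116455365
scene well s,t 0.74 -6.940106859351179 79.38752827553972
scene well s,t 0.62 3.5576308550249314 -81.68075991472564
 floor h median -60 -48 -0.33591862867932487 mode [10, 10, 9, 28, 49, 65, 64, 54, 45, 32, 11, 3, 4, 0, 0, 0]
 floor h median -25 0 0.7804176736609795 mode [7, 11, 26, 45, 60, 115, 132, 98, 88, 54, 22, 17, 23, 11, 14, 7]
 floor h median 0 25 0.8590891110298671 mode [5, 6, 17, 55, 73, 128, 103, 112, 83, 47, 38, 15, 17, 14, 6, 11]
 bar S,H medians 101.14474997155074 87.10644520279223 T ext [-141.7  138.5]
top well s,t 0.66 4.161905520795109 8.431832377715203
top well s,t 0.59 1.8143822311677291 -76.10972597221631
 floor h median -60 -48 -0.01993148087089369 mode [0, 4, 21, 42, 88, 140, 134, 97, 44, 12, 3, 1, 0, 0, 0, 0]
 floor h median -25 0 0.18568124527921745 mode [0, 6, 24, 88, 197, 278, 289, 188, 77, 17, 12, 5, 20, 24, 30, 14]
 floor h median 0 25 0.15143548681728677 mode [2, 8, 42, 80, 230, 231, 299, 193, 72, 29, 9, 10, 23, 16, 27, 17]
 bar S,H medians 100.93624031212805 86.83062949551515 T ext [-139.   140.2]
```

View pics/mod_top.png

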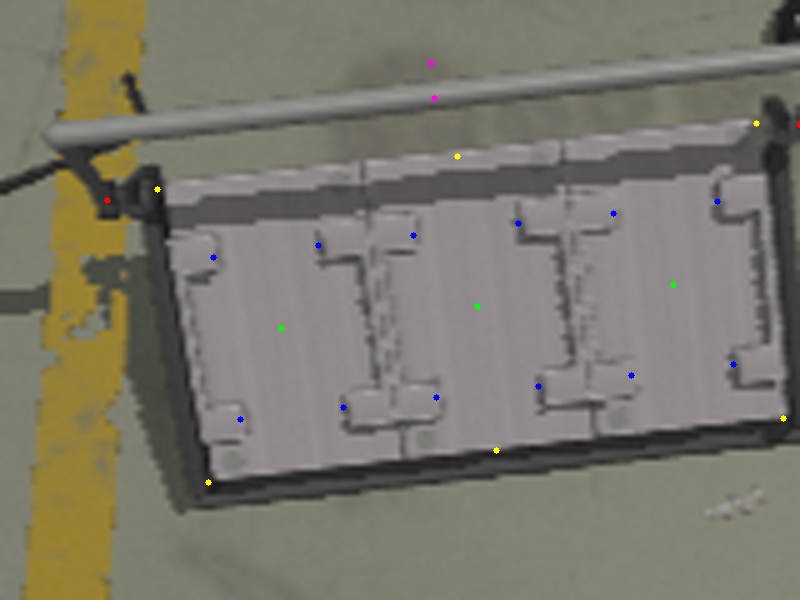

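View pics/mod_scene.png

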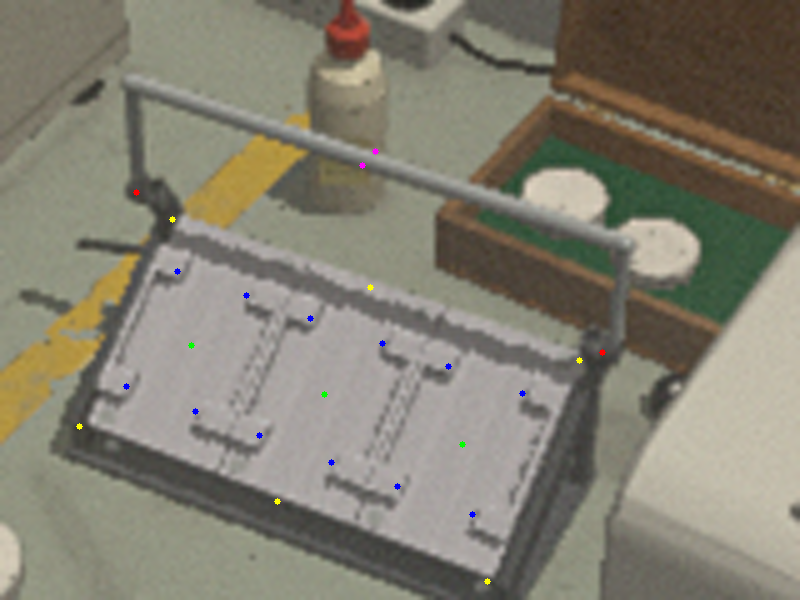

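```bash
cat > st.py <<'E'
from h import *
import sys
np.set_printoptions(precision=2,suppress=True)
# usage: st.py [x y z [jaw_dir_deg]]
o=bot.get_obs();p=o['tool_pos'];M=R.from_euler('xyz',o['tcp_rot']).as_matrix()
print('t',round(o['time'],2),'tcp',p,'grip',round(o['grip_width'],1),'F',o['contact_force'],'j',o['joint_positions'])
print('tool x',M[:,0],'y',M[:,1],'z',M[:,2],'jawdeg',round(np.degrees(np.arctan2(M[1,1],M[0,1])),2))
if len(sys.argv)>3:
    T=np.array([float(a) for a in sys.argv[1:4]]);d=T-p
    if len(sys.argv)>4:
        a=np.radians(float(sys.argv[4]));cur=np.arctan2(M[1,1],M[0,1])
        e=(cur-a+np.pi/2)%np.pi-np.pi/2   # turn about tool x (down): + turn lowers jaw angle
        print('turn rad',round(e,3)); M=M@R.from_euler('x',e).as_matrix()
    print('after-turn shift cm',M.T@d/10)
E
python3 st.py 437 354 100 96.1
```

```text
t 0.9 tcp [156.54 501.14 226.76] grip 91.8 F [ 0.05  0.71 -0.12] j [ 1.12  0.34  1.52 -0.    1.28 -0.15]
tool x [ 0.  0. -1.] y [0.3  0.95 0.  ] z [ 0.95 -0.3   0.  ] jawdeg 72.65
turn rad -0.409
after-turn shift cm [ 12.68 -17.61  26.32]
```

```bash
python3 -m handwheel '[[[0,0,0,-0.1],[0,0,0,-0.1],[0,0,0,-0.1],[0,0,0,-0.109]]]' 1
python3 -m handwheel '[[[0,-2.2,3.2,0],[0,-2.2,3.2,0],[0,-2.2,3.2,0],[0,-2.2,3.2,0],[1.5,-2.2,3.2,0],[2,-2.2,3.2,0],[2,-2.2,3.2,0],[2,-2.2,3.2,0]]]'
python3 -m handwheel '[[[2,0,0,0],[2,0,0,0],[0,0,0,0],[0,0,0,0]]]'
python3 st.py 432 353.5 10 96.1
```

```text
time: 1.23
tool_pos: [156.5, 501.1, 226.7]
tcp_rot: [1.122, 1.571, 1.233]
contact_force: [-0.9, -0.6, -0.9]
grip_width: 91.5
time: 1.9
tool_pos: [426.6, 354.7, 154.0]
tcp_rot: [0.573, 1.57, 0.679]
contact_force: [0.0, 1.5, -0.4]
grip_width: 91.6
time: 2.23
tool_pos: [424.6, 355.5, 114.0]
tcp_rot: [-2.711, 1.569, -2.605]
contact_force: [0.9, 0.4, 0.8]
grip_width: 91.4
t 2.23 tcp [424.63 355.48 113.97] grip 91.4 F [0.86 0.41 0.78] j [ 0.56  0.51  1.6   0.    1.04 -1.12]
tool x [-0. -0. -1.] y [-0.11  0.99 -0.  ] z [ 0.99  0.11 -0.  ] jawdeg 96.07
turn rad -0.0
after-turn shift cm [10.4  -0.27  0.73]
```

```bash
python3 -m handwheel '[[[2,-0.1,0.35,0],[2.4,-0.1,0.3,0],[2,0,0.05,0],[0,0,0,0]]]'
cat > look.py <<'E'
from h import *
import sys
n,x0,y0,x1,y1=sys.argv[1],*map(int,sys.argv[2:6])
for c in (sys.argv[6:] or ['scene','top']):
    im,d=bot.capture(c);cv2.imwrite(f'pics/{n}_{c}_full.png',im[:,:,::-1]);np.save(f'{c}_{n}.npy',d)
ims=[]
for c in (sys.argv[6:] or ['scene','top']):
    im=cv2.imread(f'pics/{n}_{c}_full.png');ims.append(im)
o=np.hstack(ims) if x1<=x0 else np.hstack([i[y0:y1,x0:x1] for i in ims])
k=min(800/o.shape[1],600/o.shape[0]);cv2.imwrite(f'pics/{n}.png',cv2.resize(o,None,fx=k,fy=k,interpolation=2))
E
python3 look.py a1 90 120 330 320; python3 st.py 432 353.5 10 96.1
```

```text
time: 2.57
tool_pos: [430.8, 354.3, 48.8]
tcp_rot: [-2.707, 1.567, -2.6]
contact_force: [-1.4, -0.6, 0.0]
grip_width: 92.0
t 2.67 tcp [432.4  355.28  51.76] grip 92.2 F [ 0.06 -0.05  0.59] j [ 0.55  0.6   1.64  0.    0.9  -1.13]
tool x [ 0.  0. -1.] y [-0.11  0.99  0.  ] z [0.99 0.11 0.  ] jawdeg 96.13
turn rad 0.001
after-turn shift cm [ 4.18 -0.17 -0.06]
```

View pics/a1.png

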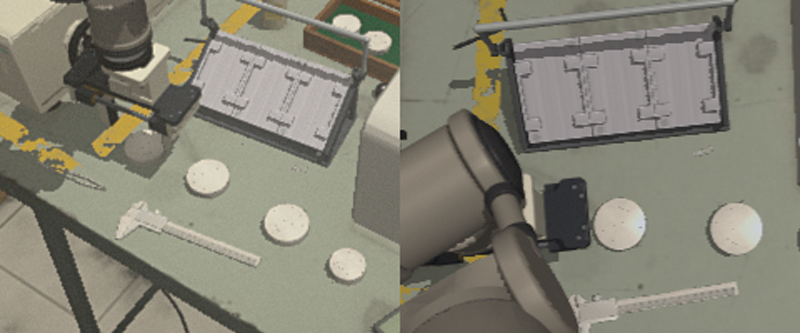

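The gripper straddles the left block at about (145,150) in the scene half, and the others are untouched. The view from above is blocked by the arm. I'm descending to grip the upper part of the block.

```bash
python3 -m handwheel '[[[1.5,-0.1,0,0],[1.5,-0.07,0,0],[1.15,0,-0.05,0],[0,0,0,0]]]'
python3 st.py 432 353.5 10 96.1
python3 -m handwheel '[[[0,0,0,0],[0,0,0,0],[0,0,0,0],[0,0,0,0],[0,0,0,0],[0,0,0,0]]]' 0
python3 st.py 432 353.5 10
```

```text
time: 3.0
tool_pos: [431.7, 353.1, 9.4]
tcp_rot: [1.595, 1.571, 1.702]
contact_force: [-0.1, 0.0, -0.1]
grip_width: 91.8
t 3.0 tcp [431.72 353.13   9.38] grip 91.8 F [-0.09  0.   -0.07] j [ 0.55  0.66  1.67  0.    0.81 -1.13]
tool x [-0.  0. -1.] y [-0.11  0.99  0.  ] z [ 0.99  0.11 -0.  ] jawdeg 96.12
turn rad 0.0
after-turn shift cm [-0.06  0.03  0.03]
time: 3.5
tool_pos: [432.6, 353.7, 10.0]
tcp_rot: [0.667, 1.568, 0.773]
contact_force: [-0.1, 2.7, 5.7]
grip_width: 61.8
t 3.5 tcp [432.57 353.73  10.05] grip 61.8 F [-0.12  2.73  5.71] j [ 0.55  0.66  1.67  0.    0.81 -1.13]
tool x [ 0.  0. -1.] y [-0.11  0.99  0.  ] z [0.99 0.11 0.  ] jawdeg 96.08
after-turn shift cm [ 0.   -0.02 -0.06]
```

```bash
python3 -m handwheel '[[[0,0,0,0],[0,0,0,0]]]'
python3 -m handwheel '[[[-1,0,0,0],[-2,0,0,0],[-3,0,0,0],[-3,0,0,0],[-1,0,0,0],[0,0,0,0],[0,0,0,0]]]'
python3 look.py a2 100 120 340 320; python3 st.py
```

```text
time: 3.67
tool_pos: [432.6, 353.7, 10.1]
tcp_rot: [0.673, 1.568, 0.779]
contact_force: [-1.4, 2.9, 5.3]
grip_width: 61.8
time: 4.25
tool_pos: [431.4, 352.3, 108.2]
tcp_rot: [-2.567, 1.57, -2.461]
contact_force: [0.1, 0.2, -4.6]
grip_width: 61.8
t 4.35 tcp [430.64 351.97 106.87] grip 61.4 F [ 0.37 -1.08 -4.42] j [ 0.55  0.52  1.6  -0.    1.03 -1.13]
tool x [-0. -0. -1.] y [-0.11  0.99 -0.  ] z [ 0.99  0.11 -0.  ] jawdeg 96.08
```

View pics/a2.png

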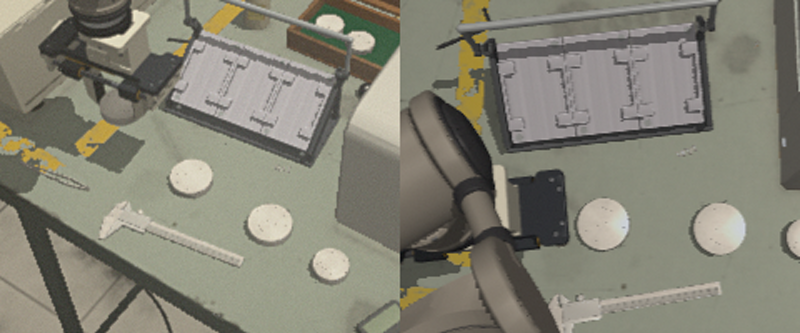

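Run:
```python
import cv2
im=cv2.imread('pics/a2_scene_full.png');cv2.imwrite('pics/a2z.png',cv2.resize(im[110:220,110:230],None,fx=5,fy=5,interpolation=2))
```

```text
(no output)
```

View pics/a2z.png

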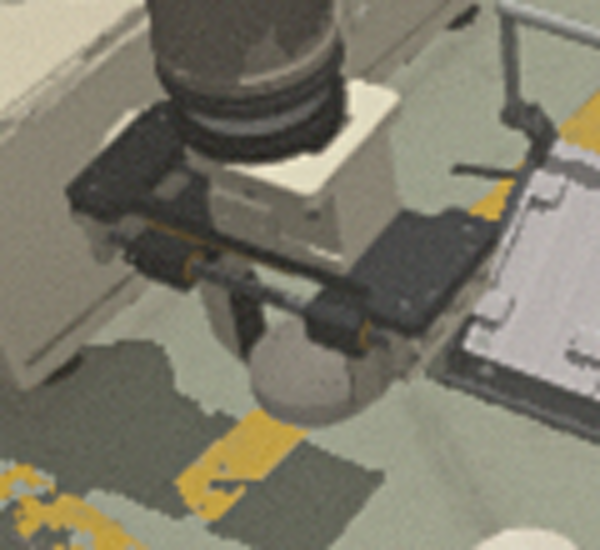

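```bash
cat > held.py <<'E'
from h import *
import sys
np.set_printoptions(precision=2,suppress=True)
n=sys.argv[1];cam=sys.argv[2];x0,y0,x1,y1=map(int,sys.argv[3:7])
P=cloud(cam,np.load(f'{cam}_{n}.npy'))[y0:y1,x0:x1].reshape(-1,3);P=P[~np.isnan(P[:,0])]
lo,hi=float(sys.argv[7]),float(sys.argv[8]);P=P[(P[:,2]>lo)&(P[:,2]<hi)]
rng=np.random.default_rng(0);b=None
for k in range(800):
    a,q,e=P[rng.choice(len(P),3,False)];nn=np.cross(q-a,e-a);l=np.linalg.norm(nn)
    if l<50: continue
    nn/=l;c=(abs((P-a)@nn)<2.5).sum()
    if b is None or c>b[0]:b=(c,a,nn)
k=abs((P-b[1])@b[2])<3.5;q=P[k];c=q.mean(0);nn=np.linalg.svd(q-c,full_matrices=False)[2][2];nn*=np.sign(nn[2])
d=q-c
print(len(P),k.sum(),'ctr',c,'n',nn,'tilt deg',np.degrees(np.arccos(nn[2])),'min',q.min(0),'max',q.max(0))
E
python3 held.py a2 scene 158 172 190 196 60 160
python3 st.py
```

```text
464 285 ctr [426.46 354.61 114.57] n [ 0.02 -0.01  1.  ] tilt deg 1.0975104443590142 min [404.04 312.71 110.61] max [454.85 384.88 118.95]
t 4.35 tcp [430.64 351.97 106.87] grip 61.4 F [ 0.37 -1.08 -4.42] j [ 0.55  0.52  1.6  -0.    1.03 -1.13]
tool x [-0. -0. -1.] y [-0.11  0.99 -0.  ] z [ 0.99  0.11 -0.  ] jawdeg 96.08
```

```bash
python3 st.py 587 317.6 130 96.1
```

```text
t 4.35 tcp [430.64 351.97 106.87] grip 61.4 F [ 0.37 -1.08 -4.42] j [ 0.55  0.52  1.6  -0.    1.03 -1.13]
tool x [-0. -0. -1.] y [-0.11  0.99 -0.  ] z [ 0.99  0.11 -0.  ] jawdeg 96.08
turn rad -0.0
after-turn shift cm [-2.36 -5.08 15.17]
```

```bash
python3 -m handwheel '[[[-1.2,0,0.5,0],[-1.2,-1,2.5,0],[0,-1,2.5,0],[0,-1,2.5,0],[0,-1,2.5,0],[0,-1.08,2.5,0],[0,0,2.17,0],[0,0,0,0]]]'
python3 -m handwheel '[[[0,0,0,0],[0,0,0,0],[0,0,0,0]]]'
python3 look.py a3 90 80 330 260 ; python3 st.py 587 317.6 100 96.1
```

```text
time: 5.02
tool_pos: [591.2, 316.9, 129.9]
tcp_rot: [-2.331, 1.569, -2.228]
contact_force: [-1.5, 0.5, -4.2]
grip_width: 61.6
time: 5.27
tool_pos: [586.7, 318.5, 131.8]
tcp_rot: [-2.936, 1.568, -2.83]
contact_force: [-0.3, 0.8, -3.2]
grip_width: 61.8
t 5.37 tcp [587.12 318.71 132.71] grip 61.3 F [-0.21  0.   -4.72] j [ 0.38  0.68  1.21  0.    1.25 -1.3 ]
tool x [-0. -0. -1.] y [-0.11  0.99 -0.  ] z [ 0.99  0.11 -0.  ] jawdeg 96.13
turn rad 0.001
after-turn shift cm [ 3.27 -0.11 -0.02]
```

View pics/a3.png

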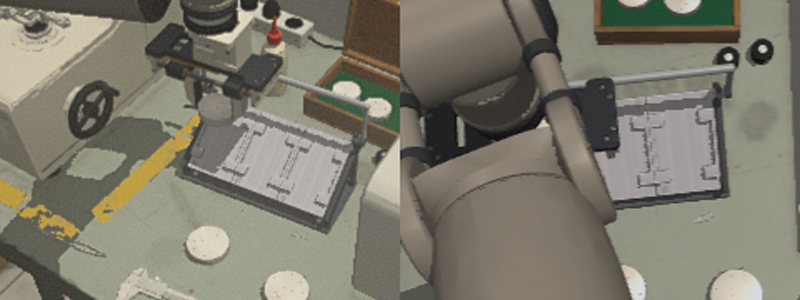

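The block is held level over the left well at scene (218,107). The gripper body sits just in front of the keeper bar. I'm lowering it so that the slope pivots the block in the grip.

```bash
python3 -m handwheel '[[[1,-0.1,0,0],[2,0,0,0],[0.8,0,0,0],[0,0,0,0]]]'
python3 -m handwheel '[[[0.3,0,0,0],[0.3,0,0,0],[0,0,0,0]]]'
python3 st.py
python3 -m handwheel '[[[0.2,0,0,0],[0.2,0,0,0],[0,0,0,0]]]'
python3 st.py 587 317.6 73
```

```text
time: 5.7
tool_pos: [586.2, 316.8, 91.9]
tcp_rot: [-2.879, 1.565, -2.773]
contact_force: [-0.7, -0.0, -3.5]
grip_width: 61.9
time: 5.95
tool_pos: [588.3, 317.5, 89.1]
tcp_rot: [0.423, 1.57, 0.529]
contact_force: [-0.5, -0.4, -4.7]
grip_width: 61.5
t 5.95 tcp [588.35 317.49  89.09] grip 61.5 F [-0.49 -0.43 -4.71] j [ 0.38  0.72  1.26  0.    1.16 -1.3 ]
tool x [ 0.  0. -1.] y [-0.11  0.99  0.  ] z [0.99 0.11 0.  ] jawdeg 96.09
time: 6.2
tool_pos: [588.2, 317.5, 85.0]
tcp_rot: [0.848, 1.571, 0.954]
contact_force: [-0.1, -0.3, -3.6]
grip_width: 61.4
t 6.2 tcp [588.22 317.45  84.97] grip 61.4 F [-0.14 -0.34 -3.6 ] j [ 0.38  0.73  1.26  0.    1.15 -1.3 ]
tool x [ 0.  0. -1.] y [-0.11  0.99  0.  ] z [0.99 0.11 0.  ] jawdeg 96.08
after-turn shift cm [ 1.2   0.03 -0.12]
```

```bash
python3 -m handwheel '[[[0.2,0,-0.05,0],[0.1,0,0,0],[0,0,0,0]]]'
python3 -m handwheel '[[[0.2,0,0,0],[0.1,0,0,0],[0,0,0,0]]]'
python3 st.py 587 317.6 73
python3 -m handwheel '[[[0.2,0,0,0],[0,0,0,0],[0,0,0,0]]]'
python3 look.py a4 150 90 270 180 scene; python3 st.py
```

```text
time: 6.45
tool_pos: [587.6, 317.4, 82.2]
tcp_rot: [1.683, 1.571, 1.789]
contact_force: [-2.9, 0.1, -1.0]
grip_width: 61.8
time: 6.7
tool_pos: [587.1, 317.3, 78.7]
tcp_rot: [-3.058, 1.569, -2.952]
contact_force: [-4.6, -1.3, 0.0]
grip_width: 61.5
t 6.7 tcp [587.06 317.31  78.74] grip 61.5 F [-4.57 -1.26  0.01] j [ 0.38  0.73  1.27  0.    1.14 -1.3 ]
tool x [-0. -0. -1.] y [-0.11  0.99 -0.  ] z [ 0.99  0.11 -0.  ] jawdeg 96.09
after-turn shift cm [ 0.57  0.03 -0.  ]
time: 6.95
tool_pos: [586.9, 317.3, 76.6]
tcp_rot: [-3.033, 1.569, -2.927]
contact_force: [-5.4, -0.8, 0.3]
grip_width: 61.6
t 7.0 tcp [586.88 317.3   76.67] grip 61.7 F [-5.27 -1.3   0.43] j [ 0.38  0.74  1.27  0.    1.13 -1.3 ]
tool x [-0. -0. -1.] y [-0.11  0.99 -0.  ] z [ 0.99  0.11 -0.  ] jawdeg 96.09
```

View pics/a4.png

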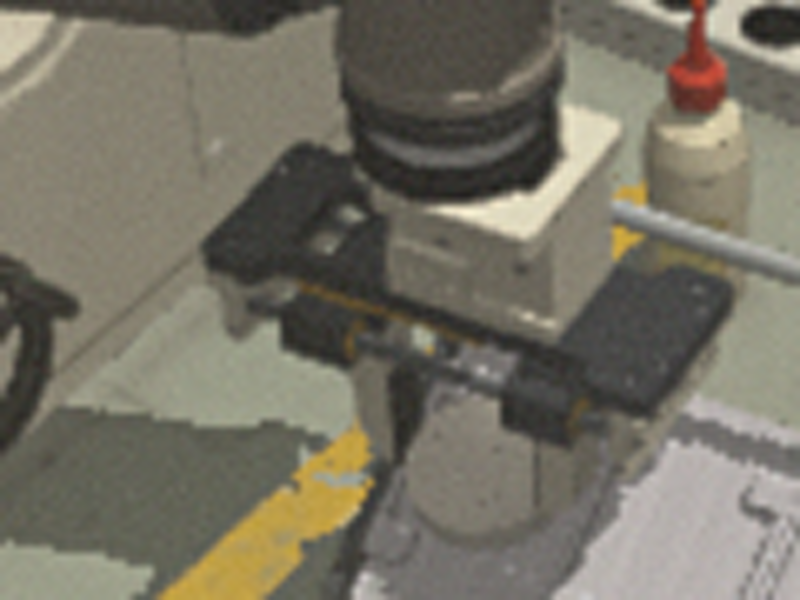

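The block is pivoting to match the slope under about 5 N, at (480,460) in the crop. I'm going down a little more, then opening slightly.

```bash
python3 -m handwheel '[[[0.2,0,0,0],[0.15,0,0,0],[0,0,0,0],[0,0,0,0]]]'
python3 -m handwheel '[[[0,0,0,0],[0,0,0,0],[0,0,0,0],[0,0,0,0]]]' 0.77
python3 st.py
python3 -m handwheel '[[[-1,0,0,0],[-2,0,0,0],[-3,0,0,0],[-3,0,0,0],[0,0,0,0],[0,0,0,0]]]' 
python3 st.py
```

```text
time: 7.33
tool_pos: [586.8, 317.3, 73.0]
tcp_rot: [-3.017, 1.569, -2.911]
contact_force: [-4.7, -1.0, -0.5]
grip_width: 61.9
time: 7.67
tool_pos: [588.5, 317.5, 74.0]
tcp_rot: [0.245, 1.569, 0.351]
contact_force: [-0.1, 0.4, 0.5]
grip_width: 70.4
t 7.67 tcp [588.53 317.5   73.98] grip 70.4 F [-0.09  0.43  0.51] j [ 0.38  0.74  1.28 -0.    1.12 -1.3 ]
tool x [ 0.  0. -1.] y [-0.11  0.99  0.  ] z [0.99 0.11 0.  ] jawdeg 96.08
time: 8.17
tool_pos: [589.1, 317.9, 167.0]
tcp_rot: [0.279, 1.565, 0.385]
contact_force: [-0.6, 1.0, -0.3]
grip_width: 70.5
t 8.17 tcp [589.12 317.87 166.96] grip 70.5 F [-0.64  1.01 -0.27] j [ 0.38  0.65  1.17  0.    1.31 -1.3 ]
tool x [ 0.01  0.   -1.  ] y [-0.11  0.99  0.  ] z [0.99 0.11 0.01] jawdeg 96.08
```

```bash
python3 look.py a5 0 0 0 0 scene; python3 -m handwheel '[[[0,0,-3,0],[0,0,-3.5,0],[0,0,-3.5,0],[0,0,-3.5,0],[0,0,-2,0.1],[0,0,0,0.1],[0,0,0,0.1],[0,0,0,0.1]]]' 0.87
python3 -m handwheel '[[[0,0,0,0.12],[0,0,0,0.12],[0,0,0,0.12],[0,0,0,0.12],[0,0,0,0.12],[0,0,0,0.12],[0,0,0,0.12],[0,0,0,0.12]]]'
python3 -m handwheel '[[[0,0,0,0.1],[0,0,0,0.111],[0,0,0,0]]]'
python3 st.py 433.4 100 60 6.1;python3 look.py a6 0 0 0 0
```

```text
time: 8.88
tool_pos: [432.6, 300.7, 162.7]
tcp_rot: [-2.395, 1.569, -2.694]
contact_force: [0.3, -0.3, 1.2]
grip_width: 79.8
time: 9.55
tool_pos: [432.9, 300.6, 162.4]
tcp_rot: [-1.447, 1.568, -2.707]
contact_force: [0.6, 0.7, -0.1]
grip_width: 79.9
time: 9.8
tool_pos: [433.0, 300.6, 162.4]
tcp_rot: [-1.248, 1.569, -2.717]
contact_force: [-0.4, 0.5, 0.0]
grip_width: 79.8
t 9.8 tcp [433.   300.59 162.45] grip 79.8 F [-0.43  0.5   0.04] j [0.46 0.41 1.61 0.   1.12 0.36]
tool x [-0. -0. -1.] y [ 0.99  0.1  -0.  ] z [ 0.1  -0.99  0.  ] jawdeg 5.84
turn rad -0.004
after-turn shift cm [10.26 -2.07 19.94]
```

View pics/a6.png

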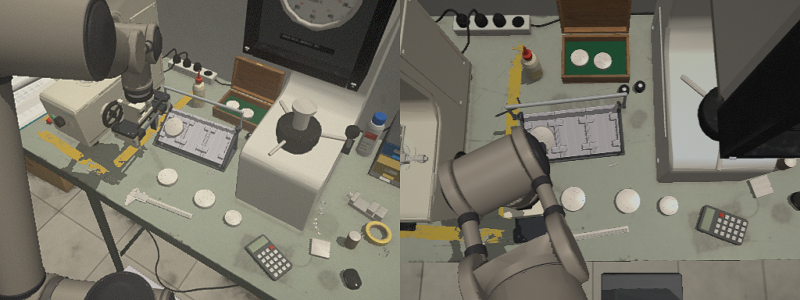

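The first block is in the left well at scene (174,128), and the others are unmoved. I'll check its seating numerically and move over the right-hand large block.

```bash
cat > seat.py <<'E'
from model import *
import sys
n,cam=sys.argv[1],sys.argv[2];O=np.array([603.9,239,60.])
P=cloud(cam,np.load(f'{cam}_{n}.npy'))-O;im=cv2.imread(f'pics/{n}_{cam}_full.png')
S,T,H=P@up,P@row,P@nrm
for w,t0 in((1,80),(2,0),(3,-80)):
    k=(abs(T-t0)<24)&(abs(S)<24)
    if k.sum()<50: print(w,'no view');continue
    A=np.c_[S[k],T[k]-t0,np.ones(k.sum())];co,*_=np.linalg.lstsq(A,H[k],rcond=None)
    kk=abs(H[k]-A@co)<5;co,*_=np.linalg.lstsq(A[kk],H[k][kk],rcond=None)
    b=(im.min(2)>150)&(abs(T-t0)<40)&(abs(S)<45)&(H>10)&(H<24)
    print('well',w,k.sum(),'top h at centre',co[2],'slope along uphill/row deg',np.degrees(np.arctan(co[:2])),'extent S',np.percentile(S[b],[2,98]) if b.sum()>30 else '', 'T',np.percentile(T[b]-t0,[2,98]) if b.sum()>30 else '')
E
python3 seat.py a6 scene
python3 -m handwheel '[[[0,-0.3,3.3,0],[0,-0.3,3.3,0],[0,-0.3,3.3,0],[0,-0.3,3.3,0],[2,-0.3,3.3,0],[2,-0.3,3.1,0],[2,-0.27,0,0],[2,0,0,0]]]'
python3 -m handwheel '[[[2,0,0,0],[0,0,0,0],[0,0,0,0]]]'
python3 st.py 433.4 100 10 6.1;python3 look.py a7 200 160 360 320
```

```text
well 1 1058 top h at centre 221.30193075837386 slope along uphill/row deg [-69.9 -63.9] extent S [-33.5  32.8] T [-31.3  33.2]
well 2 638 top h at centre 144.1568782881269 slope along uphill/row deg [ 82.4 -85. ] extent S [-37.9  41.5] T [-39.3  39.8]
well 3 358 top h at centre 7.303387080458444 slope along uphill/row deg [-37.9   0.4] extent S [-39.3  42.9] T [-39.4  39.9]
time: 10.57
tool_pos: [433.3, 102.1, 82.7]
tcp_rot: [-1.577, 1.571, -3.042]
contact_force: [0.2, 0.4, 0.5]
grip_width: 80.1
time: 10.82
tool_pos: [433.0, 103.8, 62.9]
tcp_rot: [-1.646, 1.568, -3.108]
contact_force: [0.5, -0.1, 0.1]
grip_width: 79.8
t 10.82 tcp [433.01 103.75  62.95] grip 79.8 F [ 0.55 -0.13  0.1 ] j [ 0.06  0.42  1.95  0.    0.78 -0.05]
tool x [-0. -0. -1.] y [ 0.99  0.11 -0.  ] z [ 0.11 -0.99 -0.  ] jawdeg 6.18
turn rad 0.001
after-turn shift cm [5.29 0.01 0.38]
```

View pics/a7.png

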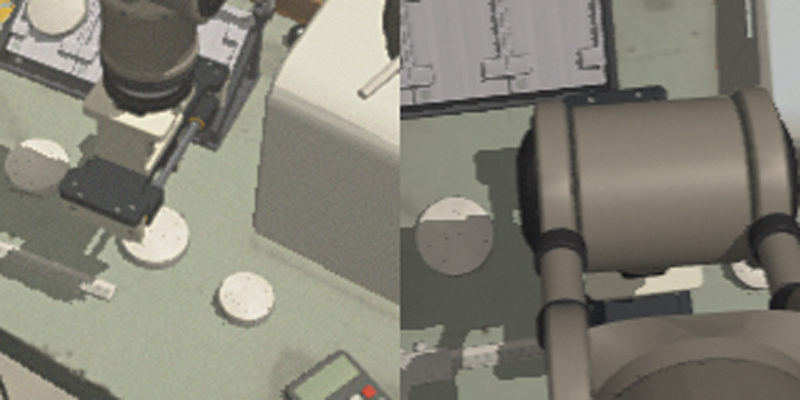

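The gripper is over the right large block at (155,235) in the scene crop, and the small block at (245,297) is clear of it. I'm descending.

```bash
python3 -m handwheel '[[[1.5,0,0.2,0],[2,0,0.18,0],[1.3,0,0,0],[0.45,0,0,0],[0,0,0,0],[0,0,0,0]]]'
python3 st.py 433.4 100 10
python3 -m handwheel '[[[0,0,0,0],[0,0,0,0],[0,0,0,0],[0,0,0,0],[0,0,0,0],[0,0,0,0]]]' 0
python3 st.py 433.4 100 10
python3 -m handwheel '[[[-1,0,0,0],[-2,0,0,0],[-3,0,0,0],[-3,0,0,0],[-3,0,0,0],[-1,0,0,0],[0,0,0,0]]]'
python3 look.py a8 200 140 360 300 ; python3 st.py
```

```text
time: 11.42
tool_pos: [434.8, 100.3, 11.9]
tcp_rot: [1.57, 1.569, 0.106]
contact_force: [0.1, 0.5, -0.7]
grip_width: 80.0
t 11.42 tcp [434.85 100.26  11.88] grip 80.0 F [ 0.13  0.47 -0.72] j [ 0.05  0.52  1.99  0.    0.64 -0.05]
tool x [ 0.  0. -1.] y [0.99 0.11 0.  ] z [ 0.11 -0.99  0.  ] jawdeg 6.11
after-turn shift cm [ 0.19 -0.15  0.01]
time: 11.92
tool_pos: [434.1, 100.1, 11.5]
tcp_rot: [1.87, 1.571, 0.405]
contact_force: [-2.5, 0.0, 5.2]
grip_width: 60.8
t 11.92 tcp [434.11 100.1   11.53] grip 60.8 F [-2.49  0.04  5.23] j [ 0.05  0.52  1.99  0.    0.64 -0.05]
tool x [ 0.  0. -1.] y [0.99 0.11 0.  ] z [ 0.11 -0.99 -0.  ] jawdeg 6.08
after-turn shift cm [ 0.15 -0.07  0.  ]
time: 12.5
tool_pos: [435.6, 100.2, 143.4]
tcp_rot: [1.541, 1.565, 0.076]
contact_force: [-0.0, -0.4, -4.7]
grip_width: 60.7
t 12.6 tcp [433.58 100.04 140.42] grip 60.9 F [-0.39  0.41 -3.98] j [ 0.05  0.3   1.86  0.    0.99 -0.05]
tool x [-0.  0. -1.] y [ 0.99  0.11 -0.  ] z [ 0.11 -0.99 -0.  ] jawdeg 6.08
```

View pics/a8.png

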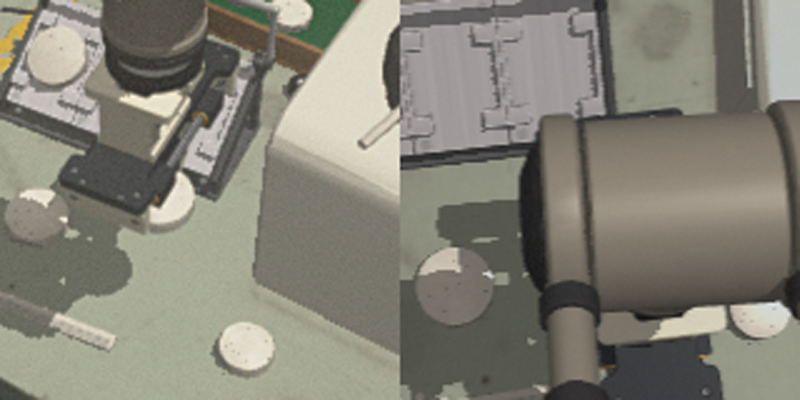

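The block is lifted, at about (165,200) in the scene crop, with -4 N on the wrist. I'm moving away from the projector, turning back, and going to the right well.

```bash
python3 -m handwheel '[[[0,0,-2,0],[0,0,-3,0],[0,0,-1,-0.05],[0,0,0,-0.11],[0,0,0,-0.11],[0,0,0,-0.11],[0,0,0,-0.11],[0,0,0,-0.11]]]'
python3 -m handwheel '[[[0,0,0,-0.12],[0,0,0,-0.12],[0,0,0,-0.12],[0,0,0,-0.12],[0,0,0,-0.12],[0,0,0,-0.12],[0,0,0,-0.12],[0,0,0,-0.131]]]'
python3 st.py 603.4 158.5 130 96.1
```

```text
time: 13.27
tool_pos: [426.5, 159.5, 138.9]
tcp_rot: [-2.106, 1.566, -2.965]
contact_force: [0.2, -0.2, -4.0]
grip_width: 61.0
t 13.27 tcp [426.49 159.53 138.88] grip 61.0 F [ 0.16 -0.15 -4.04] j [ 0.19  0.32  1.83  0.    1.   -0.52]
tool x [-0. -0. -1.] y [ 0.76  0.65 -0.  ] z [ 0.65 -0.76 -0.  ] jawdeg 40.77
turn rad -0.966
after-turn shift cm [ 0.81 -1.98 17.58]out of range: a turn must lie within [-0.125, 0.125]
```

```bash
python3 -m handwheel '[[[0,0,0,-0.12],[0,0,0,-0.12],[0,0,0,-0.12],[0,0,0,-0.12],[0,0,0,-0.12],[0,0,0,-0.12],[0,0,0,-0.12],[0,0,0,-0.12]]]'
python3 -m handwheel '[[[0,-0.3,1.5,0],[0,-0.3,2.5,0],[0,-0.3,3,0],[0,-0.3,3,0],[0,-0.3,3,0],[0,-0.3,2.5,0],[0,-0.1,1.5,0],[0,0,0.4,0]]]'
python3 -m handwheel '[[[0,0,0,0],[0,0,0,0],[0,0,0,0]]]'
python3 look.py a9 180 80 340 240 ;python3 st.py 603.4 158.5 90 96.1
```

```text
time: 13.93
tool_pos: [426.5, 159.4, 138.9]
tcp_rot: [-3.066, 1.566, -2.965]
contact_force: [-0.2, -0.7, -4.5]
grip_width: 60.9
time: 14.6
tool_pos: [604.0, 156.8, 137.7]
tcp_rot: [-3.084, 1.568, -2.99]
contact_force: [-0.4, 0.3, -3.6]
grip_width: 60.6
time: 14.85
tool_pos: [601.3, 157.4, 140.1]
tcp_rot: [3.12, 1.568, -3.068]
contact_force: [0.2, 0.3, -3.5]
grip_width: 60.9
t 14.95 tcp [601.84 157.5  140.94] grip 60.4 F [-0.2   0.39 -4.17] j [ 0.13  0.59  1.36  0.    1.19 -1.53]
tool x [-0.  0. -1.] y [-0.1  1.   0. ] z [ 1.   0.1 -0. ] jawdeg 95.48
turn rad -0.011
after-turn shift cm [5.09 0.08 0.17]
```

View pics/a9.png

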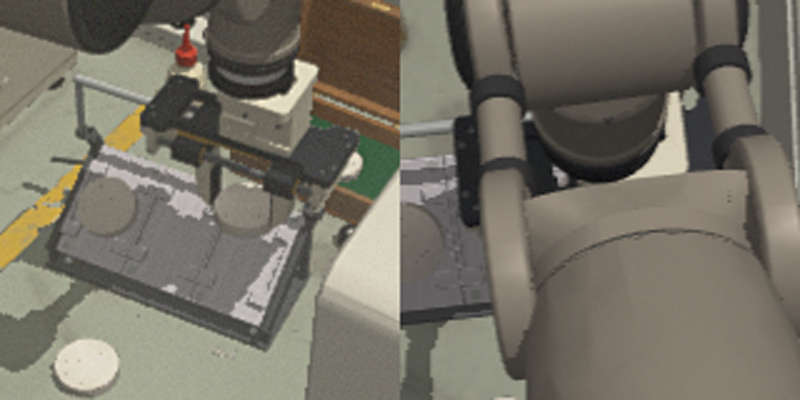

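The first block lies flat at (105,205) in the scene crop, and the second hangs level over the right well at (245,207).

```bash
python3 -m handwheel '[[[1.5,0.08,0.1,-0.01],[2.5,0,0.07,0],[1,0,0,0],[0,0,0,0],[0,0,0,0]]]'
python3 st.py 603.4 158.5 90 96.1
python3 -m handwheel '[[[0.3,0,0,0],[0.3,0,0,0],[0.1,0,0,0],[0,0,0,0]]]'
python3 st.py 603.4 158.5 73 96.1
```

```text
time: 15.37
tool_pos: [604.0, 158.4, 91.0]
tcp_rot: [3.084, 1.57, -3.094]
contact_force: [-0.0, 0.9, -3.7]
grip_width: 60.6
t 15.37 tcp [604.   158.36  91.03] grip 60.6 F [-0.05  0.92 -3.7 ] j [ 0.13  0.65  1.41  0.    1.09 -1.54]
tool x [-0. -0. -1.] y [-0.11  0.99  0.  ] z [ 0.99  0.11 -0.  ] jawdeg 96.03
turn rad -0.001
after-turn shift cm [ 0.1   0.02 -0.06]
time: 15.7
tool_pos: [604.6, 158.4, 84.7]
tcp_rot: [0.156, 1.57, 0.261]
contact_force: [-1.1, 0.4, -1.0]
grip_width: 60.4
t 15.7 tcp [604.63 158.39  84.65] grip 60.4 F [-1.06  0.44 -1.04] j [ 0.13  0.66  1.41  0.    1.07 -1.54]
tool x [ 0.  0. -1.] y [-0.11  0.99  0.  ] z [0.99 0.11 0.  ] jawdeg 96.03
turn rad -0.001
after-turn shift cm [ 1.16  0.02 -0.12]
```

```bash
python3 -m handwheel '[[[0.2,0,-0.05,0],[0.2,0,0,0],[0,0,0,0]]]'
python3 -m handwheel '[[[0.2,0,0,0],[0.2,0,0,0],[0,0,0,0]]]'
python3 st.py 603.4 158.5 73 96.1
python3 -m handwheel '[[[0.2,0,0,0],[0.1,0,0,0],[0,0,0,0]]]'
python3 st.py 603.4 158.5 73 96.1
```

```text
time: 15.95
tool_pos: [603.5, 158.3, 79.9]
tcp_rot: [3.006, 1.57, 3.111]
contact_force: [-3.3, -0.4, 0.8]
grip_width: 60.6
time: 16.2
tool_pos: [603.1, 158.2, 75.3]
tcp_rot: [3.1, 1.569, -3.077]
contact_force: [-5.4, -0.6, 1.0]
grip_width: 60.4
t 16.2 tcp [603.13 158.23  75.34] grip 60.4 F [-5.44 -0.6   1.04] j [ 0.13  0.66  1.42  0.    1.06 -1.54]
tool x [-0. -0. -1.] y [-0.11  0.99  0.  ] z [ 0.99  0.11 -0.  ] jawdeg 96.03
turn rad -0.001
after-turn shift cm [0.23 0.02 0.03]
time: 16.45
tool_pos: [603.1, 158.2, 72.4]
tcp_rot: [3.111, 1.569, -3.067]
contact_force: [-6.2, -0.2, -0.1]
grip_width: 60.4
t 16.45 tcp [603.07 158.21  72.45] grip 60.4 F [-6.16 -0.2  -0.13] j [ 0.13  0.67  1.42  0.    1.05 -1.54]
tool x [-0. -0. -1.] y [-0.11  0.99  0.  ] z [ 0.99  0.11 -0.  ] jawdeg 96.03
turn rad -0.001
after-turn shift cm [-0.06  0.03  0.04]
```

Release, lift, back off toward the remaining block.

```bash
python3 -m handwheel '[[[0,0,0,0],[0,0,0,0],[0,0,0,0],[0,0,0,0]]]' 0.77
python3 st.py
python3 -m handwheel '[[[-1,0,0,0],[-2,0,0,0],[-3,0,0,0],[-3,0,-1,0],[0,0,-3,0],[0,1,-3.5,0],[0,2,-3.5,0],[0,2,-3.5,0]]]'
python3 -m handwheel '[[[0,2,-2,0],[0,0,0,0],[0,0,0,0]]]' 0.95
python3 look.py b1 0 0 0 0; python3 seat.py b1 scene; python3 seat.py b1 top;  python3 st.py 435.8 238.5 10 96.1
```

```text
time: 16.78
tool_pos: [604.9, 158.3, 73.5]
tcp_rot: [0.046, 1.569, 0.151]
contact_force: [-0.1, 0.1, -0.5]
grip_width: 70.6
t 16.78 tcp [604.86 158.33  73.51] grip 70.6 F [-0.07  0.12 -0.45] j [ 0.13  0.67  1.42  0.    1.05 -1.54]
tool x [ 0.  0. -1.] y [-0.1   0.99  0.  ] z [0.99 0.1  0.  ] jawdeg 96.02
time: 17.45
tool_pos: [453.5, 192.6, 164.0]
tcp_rot: [0.22, 1.569, 0.324]
contact_force: [-0.3, 0.5, -0.3]
grip_width: 70.6
time: 17.7
tool_pos: [432.3, 211.4, 164.3]
tcp_rot: [0.158, 1.568, 0.265]
contact_force: [0.8, -0.3, -0.4]
grip_width: 85.0
well 1 50 top h at centre 246.9160567809316 slope along uphill/row deg [-29.   -2.2] extent S  T 
well 2 302 top h at centre 415.9916789234724 slope along uphill/row deg [ 55.5 -19.8] extent S  T 
well 3 1934 top h at centre 0.44685115052803875 slope along uphill/row deg [-73.1  85. ] extent S [-29.6  36.4] T [-32.6  36.8]
well 1 554 top h at centre 15.00203969165177 slope along uphill/row deg [-0.2 -0. ] extent S [ 0.8 30.6] T [-27.4  22.8]
well 2 4245 top h at centre 517.6653676750695 slope along uphill/row deg [-37.3  51.2] extent S  T 
well 3 3838 top h at centre 505.185416106427 slope along uphill/row deg [ 2.  78.6] extent S [ 3.1 32.4] T [-28.9  21. ]
t 17.8 tcp [433.75 210.54 163.85] grip 87.0 F [-0.4  -0.55  1.13] j [ 0.29  0.33  1.74 -0.    1.08 -1.38]
tool x [ 0.  0. -1.] y [-0.11  0.99  0.  ] z [0.99 0.11 0.  ] jawdeg 96.04
turn rad -0.001
after-turn shift cm [15.39  2.75  0.46]
```

View pics/b1.png

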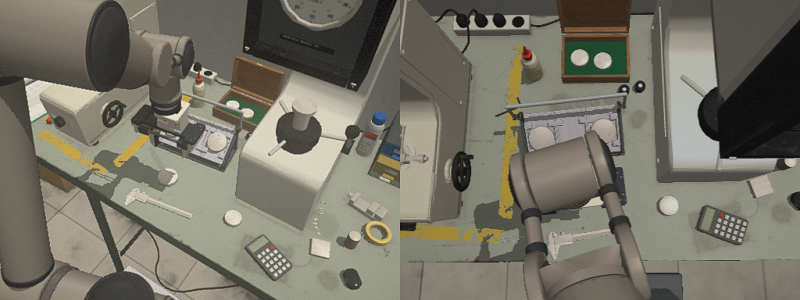

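Well 1 measures 15.0 mm high and flat, and a block shows in well 3. Now I'll get the last block, at scene (167,177) in this picture.

```bash
python3 -m handwheel '[[[1,1,0.2,0],[2,1.2,0.2,0],[3,0.5,0.06,0],[3,0,0,0],[2,0,0,0],[0,0,0,0]]]'
python3 st.py 435.8 238.5 11.5 96.1;python3 look.py b2 150 160 310 300 scene
```

```text
time: 18.3
tool_pos: [432.2, 236.9, 48.4]
tcp_rot: [-2.91, 1.563, -2.806]
contact_force: [-0.1, -0.3, -0.2]
grip_width: 87.1
t 18.3 tcp [432.23 236.94  48.37] grip 87.1 F [-0.07 -0.28 -0.16] j [ 0.35  0.51  1.83  0.    0.81 -1.33]
tool x [-0.01 -0.   -1.  ] y [-0.1   0.99 -0.  ] z [ 0.99  0.1  -0.01] jawdeg 95.97
turn rad -0.002
after-turn shift cm [3.68 0.12 0.4 ]
```

View pics/b2.png

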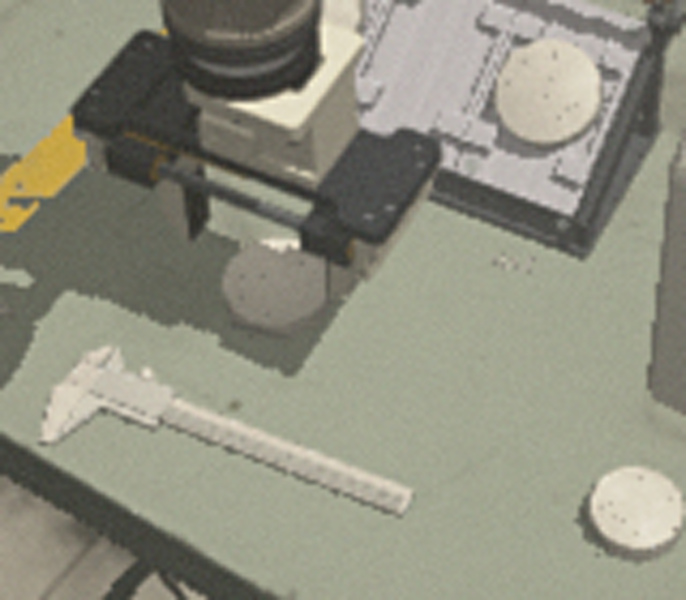

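The fingers straddle the last block at (275,285) in the crop. The right well's block lies flat at (550,90).

```bash
python3 seat.py b2 scene; python3 -m handwheel '[[[1,0.12,0.2,0],[1.5,0,0.2,0],[1,0,0,0],[0,0,0,0],[0,0,0,0]]]'
python3 st.py 435.8 238.5 11.5
```

```text
well 1 67 top h at centre 15.66424079888792 slope along uphill/row deg [-0.8 -0.3] extent S [-1.2 38.2] T [-31.9   2.9]
well 2 343 top h at centre 7.220457861462976 slope along uphill/row deg [-36.3 -35. ] extent S [-36.   42.7] T [-39.6  39. ]
well 3 1412 top h at centre 430.7611030993659 slope along uphill/row deg [-82.  -71.1] extent S [-31.6  35.5] T [-35.9  36.5]
time: 18.77
tool_pos: [438.3, 239.5, 18.1]
tcp_rot: [2.375, 1.571, 2.48]
contact_force: [-0.3, -0.2, -0.1]
grip_width: 86.9
t 18.77 tcp [438.29 239.51  18.12] grip 86.9 F [-0.29 -0.16 -0.06] j [ 0.35  0.57  1.84  0.    0.74 -1.33]
tool x [-0.  0. -1.] y [-0.1   0.99  0.  ] z [ 0.99  0.1  -0.  ] jawdeg 96.01
after-turn shift cm [ 0.66 -0.07 -0.26]
```

```bash
python3 -m handwheel '[[[0.3,-0.05,-0.2,0],[0.3,0,0,0],[0,0,0,0],[0,0,0,0]]]'
python3 st.py 435.8 238.5 11.5
python3 -m handwheel '[[[0,0,0,0],[0,0,0,0],[0,0,0,0],[0,0,0,0],[0,0,0,0],[0,0,0,0],[0,0,0,0]]]' 0
python3 st.py 435.8 238.5 11.5
python3 -m handwheel '[[[-1,0,0,0],[-2,0,0,0],[-3,0,0,0],[-3,0,0,0],[-3,0,0,0],[0,0,0,0],[0,0,0,0]]]'
python3 st.py 595.0 238 140 96.1
```

```text
time: 19.1
tool_pos: [436.2, 238.8, 12.2]
tcp_rot: [0.37, 1.57, 0.476]
contact_force: [-0.7, 0.4, 0.6]
grip_width: 87.5
t 19.1 tcp [436.23 238.84  12.23] grip 87.5 F [-0.67  0.37  0.61] j [ 0.35  0.58  1.85  0.    0.72 -1.33]
tool x [ 0.  0. -1.] y [-0.11  0.99  0.  ] z [0.99 0.11 0.  ] jawdeg 96.03
after-turn shift cm [ 0.07 -0.03 -0.05]
time: 19.68
tool_pos: [436.2, 238.8, 12.0]
tcp_rot: [0.07, 1.571, 0.175]
contact_force: [0.4, -0.5, 1.3]
grip_width: 60.8
t 19.68 tcp [436.21 238.77  12.05] grip 60.8 F [ 0.43 -0.47  1.27] j [ 0.35  0.58  1.85 -0.    0.72 -1.33]
tool x [ 0.  0. -1.] y [-0.11  0.99  0.  ] z [0.99 0.11 0.  ] jawdeg 96.03
after-turn shift cm [ 0.05 -0.02 -0.04]
time: 20.27
tool_pos: [436.7, 239.1, 133.6]
tcp_rot: [0.28, 1.567, 0.385]
contact_force: [0.1, 0.7, -3.6]
grip_width: 60.5
t 20.27 tcp [436.71 239.06 133.57] grip 60.5 F [ 0.09  0.67 -3.62] j [ 0.35  0.39  1.73  0.    1.01 -1.33]
tool x [ 0.  0. -1.] y [-0.11  0.99  0.  ] z [0.99 0.11 0.  ] jawdeg 96.03
turn rad -0.001
after-turn shift cm [-0.59 -1.79 15.73]
```

```bash
python3 -m handwheel '[[[-0.5,-0.2,1.5,0],[0,-0.3,2.5,0],[0,-0.3,3,0],[0,-0.3,3,0],[0,-0.3,2.7,0],[0,-0.2,2,0],[0,-0.2,1,0],[0,0,0,0]]]'
python3 -m handwheel '[[[0,0,0,0],[0,0,0,0]]]'
python3 look.py b3 180 80 340 240 scene;python3 held.py b3 scene 225 140 280 190 128 165; python3 st.py 595.3 238.1 95 96.1
```

```text
time: 20.93
tool_pos: [595.0, 236.5, 134.0]
tcp_rot: [-2.929, 1.567, -2.825]
contact_force: [-1.2, -1.3, -3.8]
grip_width: 60.7
time: 21.1
tool_pos: [592.6, 237.3, 135.5]
tcp_rot: [-3.05, 1.567, -2.945]
contact_force: [-0.8, -0.2, -3.1]
grip_width: 60.5
508 332 ctr [592.69 238.89 139.47] n [-0.01 -0.01  1.  ] tilt deg 1.0198505904454778 min [563.35 197.58 134.55] max [628.11 275.76 142.99]
t 21.15 tcp [592.74 237.42 136.04] grip 60.7 F [-0.7   1.06 -3.04] j [ 0.26  0.63  1.31  0.    1.21 -1.42]
tool x [-0. -0. -1.] y [-0.11  0.99 -0.  ] z [ 0.99  0.11 -0.  ] jawdeg 96.05
turn rad -0.001
after-turn shift cm [4.1  0.04 0.27]
```

View pics/b3.png

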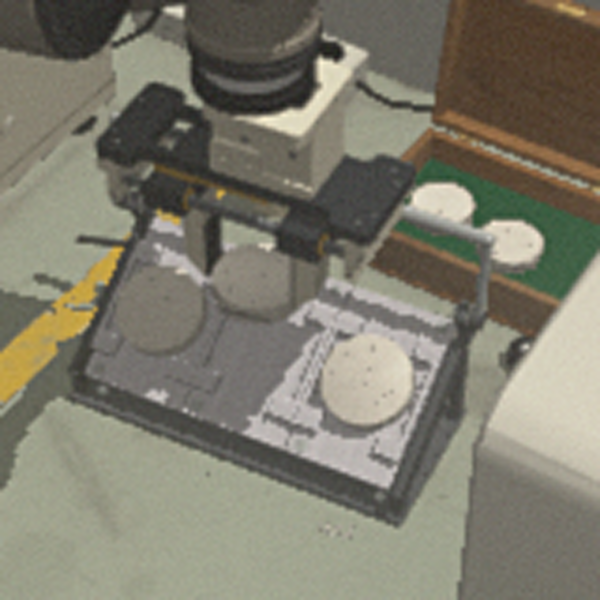

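The outer blocks are flat at (160,310) and (367,380) in the crop, and the third hangs level at (255,280) over the middle well. I'm lowering it, stopping at about 79 mm so the fingers clear the neighbouring blocks.

```bash
python3 -m handwheel '[[[1.5,0.04,0.15,0],[2,0,0.1,0],[0.9,0,0,0],[0,0,0,0],[0,0,0,0]]]'
python3 st.py 595.3 238.1 85 96.1
python3 -m handwheel '[[[0.3,0,0,0],[0.3,0,0,0],[0,0,0,0],[0,0,0,0]]]'
python3 st.py 595.3 238.1 79 96.1
```

```text
time: 21.57
tool_pos: [596.0, 238.1, 92.9]
tcp_rot: [-3.046, 1.57, -2.94]
contact_force: [0.4, 0.7, -3.0]
grip_width: 60.6
t 21.57 tcp [595.96 238.12  92.91] grip 60.6 F [ 0.36  0.74 -2.96] j [ 0.26  0.67  1.35  0.    1.12 -1.42]
tool x [-0. -0. -1.] y [-0.11  0.99 -0.  ] z [ 0.99  0.11 -0.  ] jawdeg 96.05
turn rad -0.001
after-turn shift cm [ 0.79  0.01 -0.07]
time: 21.9
tool_pos: [596.8, 238.1, 87.5]
tcp_rot: [0.282, 1.57, 0.387]
contact_force: [-0.9, 0.6, -2.5]
grip_width: 60.9
t 21.9 tcp [596.78 238.12  87.46] grip 60.9 F [-0.86  0.55 -2.5 ] j [ 0.26  0.68  1.35  0.    1.11 -1.42]
tool x [ 0.  0. -1.] y [-0.11  0.99  0.  ] z [0.99 0.11 0.  ] jawdeg 96.03
turn rad -0.001
after-turn shift cm [ 0.85  0.01 -0.15]
```

```bash
python3 -m handwheel '[[[0.2,0,-0.1,0],[0.2,0,0,0],[0,0,0,0]]]'
python3 st.py 595.3 238.1 79 96.1
python3 -m handwheel '[[[0.2,0,0,0],[0.1,0,0,0],[0,0,0,0]]]'
python3 st.py 595.3 238.1 79 96.1; python3 look.py b4 200 100 300 200 scene
```

```text
time: 22.15
tool_pos: [595.4, 238.0, 83.0]
tcp_rot: [2.469, 1.571, 2.575]
contact_force: [-2.7, -0.7, 0.2]
grip_width: 61.3
t 22.15 tcp [595.41 237.99  83.03] grip 61.3 F [-2.66 -0.71  0.23] j [ 0.26  0.68  1.36  0.    1.1  -1.42]
tool x [-0.  0. -1.] y [-0.11  0.99  0.  ] z [ 0.99  0.11 -0.  ] jawdeg 96.03
turn rad -0.001
after-turn shift cm [ 0.4   0.01 -0.01]
time: 22.4
tool_pos: [594.8, 237.9, 79.6]
tcp_rot: [-3.124, 1.569, -3.018]
contact_force: [-5.0, -0.6, 2.1]
grip_width: 60.8
t 22.4 tcp [594.8  237.9   79.59] grip 60.8 F [-5.03 -0.64  2.06] j [ 0.26  0.69  1.36  0.    1.09 -1.42]
tool x [-0. -0. -1.] y [-0.11  0.99 -0.  ] z [ 0.99  0.11 -0.  ] jawdeg 96.03
turn rad -0.001
after-turn shift cm [0.06 0.01 0.05]
```

View pics/b4.png

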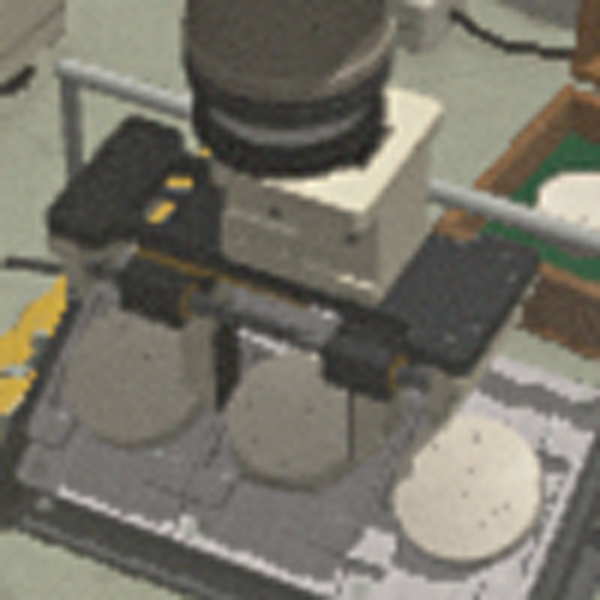

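It is tilted most of the way at (290,420), and the fingers are clear. Release.

```bash
python3 -m handwheel '[[[0,0,0,0],[0,0,0,0],[0,0,0,0],[0,0,0,0]]]' 0.76
python3 st.py
python3 -m handwheel '[[[-1,0,0,0],[-2,0,0,0],[-3,0,0,0],[-3,0,-1,0],[0,0,-3,0],[0,0,-3.5,0],[0,0,-3.5,0],[0,0,-3,0]]]'
python3 -m handwheel '[[[0,0,0,0],[0,0,0,0]]]' 0
sed -i 's/k=(abs(T-t0)<24)&(abs(S)<24)/k=(abs(T-t0)<24)\&(abs(S)<24)\&(abs(H)<40)/' seat.py
python3 look.py b5 180 100 340 220 ; python3 seat.py b5 scene;python3 seat.py b5 top; python3 st.py
```

```text
time: 22.78
tool_pos: [596.4, 238.0, 80.3]
tcp_rot: [0.139, 1.569, 0.244]
contact_force: [-0.2, 0.2, 0.2]
grip_width: 69.6
t 22.78 tcp [596.41 237.96  80.34] grip 69.6 F [-0.21  0.25  0.18] j [ 0.26  0.69  1.36 -0.    1.09 -1.42]
tool x [ 0.  0. -1.] y [-0.1   0.99  0.  ] z [0.99 0.1  0.  ] jawdeg 96.02
time: 23.45
tool_pos: [454.6, 223.0, 171.0]
tcp_rot: [0.298, 1.57, 0.403]
contact_force: [0.9, 0.1, -0.4]
grip_width: 70.2
time: 23.62
tool_pos: [456.1, 223.4, 171.4]
tcp_rot: [0.195, 1.568, 0.301]
contact_force: [0.5, 0.1, 0.2]
grip_width: 60.8
well 1 80 top h at centre 15.568355884769403 slope along uphill/row deg [ 0.4 -1.1] extent S [-27.7   2.5] T [-11.2  30.4]
well 2 77 top h at centre 16.84035674344406 slope along uphill/row deg [1.  5.7] extent S [-32.7  35.8] T [-38.8   8.6]
well 3 345 top h at centre 15.092347821555517 slope along uphill/row deg [0.6 0.1] extent S [-29.9  33.8] T [-31.9  34.1]
1 no view
2 no view
well 3 378 top h at centre 15.324628672506927 slope along uphill/row deg [-0.3  0.9] extent S [-3.3 39. ] T [-30.4  17. ]
t 23.72 tcp [457.95 223.55 171.07] grip 52.8 F [ 0.06  0.38 -0.31] j [ 0.3   0.37  1.65 -0.    1.12 -1.37]
tool x [ 0.  0. -1.] y [-0.1   0.99  0.  ] z [0.99 0.1  0.  ] jawdeg 96.03
```

View pics/b5.png

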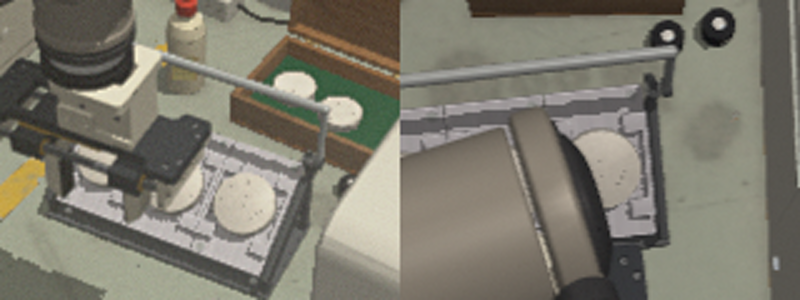

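Well 3 measures flat. The middle well is mostly hidden by the hand. I'll raise and move over behind the keeper bar, looking at the middle well on the way.

```bash
python3 -m handwheel '[[[-2,0.5,0,0],[-2.5,0.5,0,0],[-2.5,0,0,0],[-1,0,0,0],[0,0,0,0],[0,0,0,0]]]' 0
python3 look.py c1 180 100 340 220 ; python3 seat.py c1 scene;python3 seat.py c1 top; python3 st.py 677.5 246.9 240 96.1
```

```text
time: 24.22
tool_pos: [456.5, 233.2, 250.0]
tcp_rot: [0.215, 1.569, 0.32]
contact_force: [0.2, 0.3, -0.1]
grip_width: 13.2
well 1 275 top h at centre 15.250503762764485 slope along uphill/row deg [0.3 0.1] extent S [-31.1  32.4] T [-32.4  28. ]
well 2 315 top h at centre 15.453531892642658 slope along uphill/row deg [0.1 0.6] extent S [-32.1  37.6] T [-31.8  34.4]
well 3 351 top h at centre 15.375501744865456 slope along uphill/row deg [0.7 0.5] extent S [-29.3  38.8] T [-32.7  35.7]
1 no view
2 no view
well 3 481 top h at centre 14.980333508889728 slope along uphill/row deg [-0.2 -0.6] extent S [-32.   31.3] T [-30.5  16.4]
t 24.32 tcp [455.41 232.93 248.72] grip 5.0 F [ 0.63 -0.71 -0.49] j [ 0.32  0.3   1.52  0.    1.32 -1.35]
tool x [-0. -0. -1.] y [-0.1   0.99 -0.  ] z [ 0.99  0.1  -0.  ] jawdeg 96.0
turn rad -0.002
after-turn shift cm [ 0.83 -0.97 22.23]
```

View pics/c1.png

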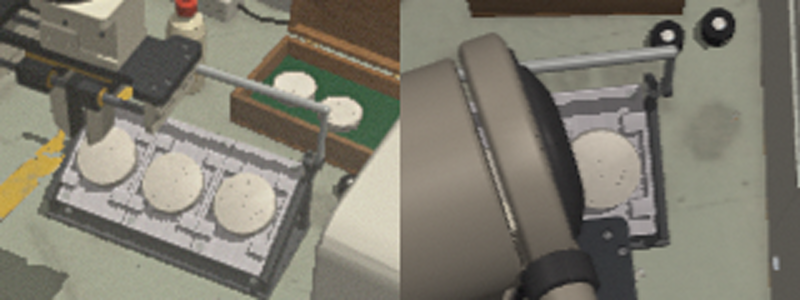

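All three blocks are seated flat, with tops 15.0–15.5 mm off the floors and under 1° of tilt. They are at (105,153), (172,183) and (244,204). Next is the keeper.

```bash
python3 -m handwheel '[[[0,0,1.5,0],[0,-0.2,3,0],[0,-0.2,3.5,0],[0,-0.2,3.5,0],[0,-0.2,3.5,0],[0,-0.2,3.5,0],[0,0,2.5,0],[0,0,1.2,0]]]'
python3 -m handwheel '[[[0,0,0,0],[0,0,0,0],[0,0,0,0]]]'
python3 look.py c2 180 60 340 180 ; python3 st.py 677.5 246.9 170 96.1
```

```text
time: 24.98
tool_pos: [679.5, 245.8, 246.4]
tcp_rot: [-2.966, 1.568, -2.862]
contact_force: [0.6, 0.3, 0.9]
grip_width: 0.3
time: 25.23
tool_pos: [676.4, 246.5, 249.0]
tcp_rot: [-3.079, 1.569, -2.973]
contact_force: [-0.2, 0.5, 0.4]
grip_width: 0.3
t 25.33 tcp [676.31 246.68 250.27] grip 0.0 F [-0.06 -0.34  0.94] j [ 0.24  0.72  0.81  0.    1.6  -1.43]
tool x [-0.  0. -1.] y [-0.11  0.99  0.  ] z [ 0.99  0.11 -0.  ] jawdeg 96.05
turn rad -0.001
after-turn shift cm [8.03 0.01 0.12]
```

View pics/c2.png

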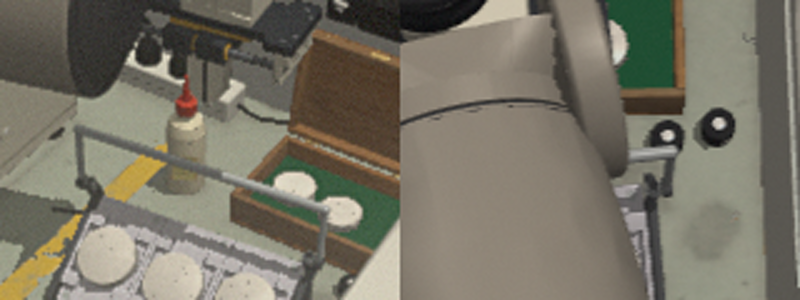

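Run:
```python
from h import *
P=cloud('top',np.load('top0.npy'));np.set_printoptions(precision=0,suppress=True)
print('bottle',np.nanmin(P[60:105,155:185].reshape(-1,3),0),np.nanmax(P[60:105,155:185].reshape(-1,3),0))
for v,u in((70,162),(90,172),(100,250),(45,250),(118,285),(28,250)): print(v,u,P[v,u])
```

```text
bottle [769. 328.  -5.] [887. 399. 162.]
70 162 [793. 351. 126.]
90 172 [780. 344.  63.]
100 250 [770. 180.  32.]
45 250 [894. 179.  44.]
118 285 [666. 113. 187.]
28 250 [nan nan nan]
```

The area behind the bar is clear: the box and bottle start at x ≥ 769. I'm descending behind the bar, then pushing forward along the arc.

```bash
python3 -m handwheel '[[[1.5,0,0.1,0],[2.5,0,0,0],[2.5,0,0,0],[1.5,0,0,0],[0,0,0,0],[0,0,0,0]]]'
python3 st.py 664 245.5 168 96.1
python3 -m handwheel '[[[0,0,-0.5,0],[0,0,-0.5,0],[0,0,-0.5,0],[0,0,0,0]]]'
python3 st.py 640 242.9 166 96.1; python3 look.py c3 180 60 340 180 scene
```

```text
time: 25.83
tool_pos: [677.5, 246.7, 170.3]
tcp_rot: [-3.071, 1.57, -2.966]
contact_force: [0.1, 0.5, 0.1]
grip_width: 0.3
t 25.83 tcp [677.46 246.74 170.26] grip 0.3 F [0.07 0.52 0.06] j [ 0.24  0.76  0.96  0.    1.42 -1.43]
tool x [-0. -0. -1.] y [-0.11  0.99 -0.  ] z [ 0.99  0.11 -0.  ] jawdeg 96.05
turn rad -0.001
after-turn shift cm [ 0.23  0.02 -1.35]
time: 26.17
tool_pos: [663.0, 245.2, 171.9]
tcp_rot: [0.128, 1.568, 0.234]
contact_force: [-0.7, 0.2, -0.5]
grip_width: 0.7
t 26.17 tcp [662.96 245.24 171.89] grip 0.7 F [-0.66  0.2  -0.47] j [ 0.25  0.73  1.02 -0.    1.39 -1.43]
tool x [ 0.  0. -1.] y [-0.11  0.99  0.  ] z [0.99 0.11 0.  ] jawdeg 96.05
turn rad -0.001
after-turn shift cm [ 0.58  0.01 -2.31]
```

View pics/c3.png

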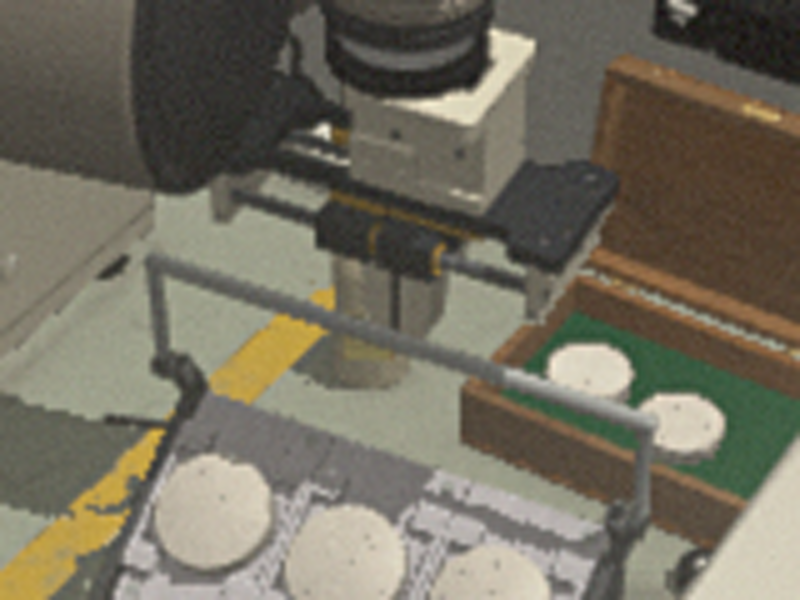

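The closed fingers are just behind the bar at (395,320). Pushing forward.

```bash
python3 -m handwheel '[[[0.3,0,-0.5,0],[0.2,0,-0.6,0],[0.1,0,-0.6,0],[0.1,0,-0.6,0],[0.2,0,-0.6,0],[0,0,0,0]]]'
python3 st.py 618 240.5 154 96.1
python3 -m handwheel '[[[0.3,0,-0.5,0],[0.3,0,-0.5,0],[0.3,0,-0.5,0],[0.3,0,-0.4,0],[0,0,0,0]]]'
python3 st.py 605 239 140 96.1; python3 look.py c4 180 60 340 180 scene
```

```text
time: 26.72
tool_pos: [632.8, 241.9, 160.3]
tcp_rot: [-3.034, 1.568, -2.928]
contact_force: [1.1, 0.3, -0.7]
grip_width: 0.5
t 26.72 tcp [632.84 241.87 160.35] grip 0.5 F [ 1.05  0.34 -0.72] j [ 0.25  0.68  1.14  0.    1.32 -1.42]
tool x [-0. -0. -1.] y [-0.11  0.99 -0.  ] z [ 0.99  0.11 -0.  ] jawdeg 96.04
turn rad -0.001
after-turn shift cm [ 0.64  0.02 -1.49]
time: 27.13
tool_pos: [614.5, 239.9, 147.9]
tcp_rot: [-3.065, 1.569, -2.959]
contact_force: [0.5, 0.7, -1.1]
grip_width: -0.1
t 27.13 tcp [614.54 239.95 147.87] grip -0.1 F [ 0.55  0.72 -1.05] j [ 0.26  0.65  1.22  0.    1.27 -1.42]
tool x [-0. -0. -1.] y [-0.11  0.99 -0.  ] z [ 0.99  0.11 -0.  ] jawdeg 96.04
turn rad -0.001
after-turn shift cm [ 0.79  0.01 -0.96]
```

View pics/c4.png

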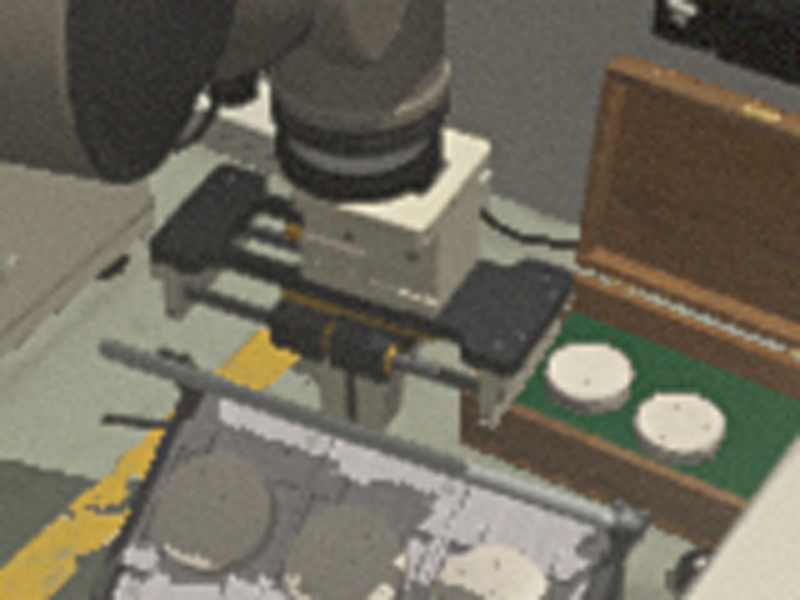

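The bar follows, now at about (370,440) in the crop. I'm pushing a little further, then going over the top to press.

```bash
python3 -m handwheel '[[[0.4,0,-0.4,0],[0.4,0,-0.4,0],[0.3,0,-0.3,0],[0,0,0,0]]]'
python3 st.py 605 239 140 96.1
cat > bar.py <<'E'
from model import *
import sys
n,cam=sys.argv[1],sys.argv[2];O=np.array([603.9,239,60.])
P=cloud(cam,np.load(f'{cam}_{n}.npy'))-O;S,T,H=P@up,P@row,P@nrm
for lo,hi in((60,132),(-132,-60),(-132,132)):
    k=(T>lo)&(T<hi)&(H>19.5)&(S>-25)&(S<100)&(np.hypot(S-64,H-23)>60)&(np.hypot(S-64,H-23)<84)
    if k.sum()<15: print(lo,hi,'few');continue
    s,h=np.median(S[k]),np.median(H[k]);print(lo,hi,k.sum(),'S,H',s,h,'q~',np.arctan2(h-23-4,64-s))
E
python3 look.py c5 180 60 340 180 scene; python3 bar.py c5 scene
```

```text
time: 27.52
tool_pos: [604.8, 238.9, 137.0]
tcp_rot: [0.124, 1.569, 0.229]
contact_force: [5.8, 0.1, -4.9]
grip_width: 0.5
t 27.52 tcp [604.84 238.91 136.98] grip 0.5 F [ 5.82  0.11 -4.92] j [ 0.26  0.64  1.27 -0.    1.22 -1.42]
tool x [ 0.  0. -1.] y [-0.1   0.99  0.  ] z [0.99 0.1  0.  ] jawdeg 96.03
turn rad -0.001
after-turn shift cm [-0.3   0.01  0.02]
60 132 107 S,H 31.274749574799948 88.64698730099089 q~ 1.0827750527701097
-132 -60 127 S,H 31.126149387737108 88.50993135171632 q~ 1.079971698234086
-132 132 551 S,H 32.70412093631494 88.98170450231679 q~ 1.1032194811402258
```

View pics/c5.png

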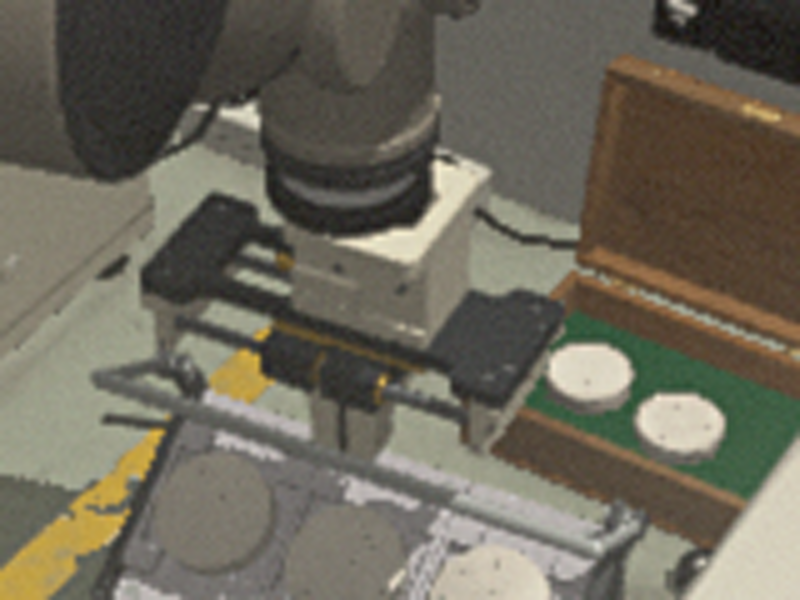

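```bash
python3 -m handwheel '[[[-0.5,0,0.7,0],[-2,0,0,0],[-2,0,0,0],[0,0,0,0]]]'
python3 -m handwheel '[[[0,0,-1,0],[0,0,-1.5,0],[0,0,-0.4,0],[0,0,0,0],[0,0,0,0]]]'
python3 st.py 583 236.8 90 96.1; python3 look.py c6 180 60 340 180 scene; python3 bar.py c6 scene
```

```text
time: 27.9
tool_pos: [612.5, 240.0, 186.7]
tcp_rot: [0.201, 1.566, 0.306]
contact_force: [0.1, 0.2, 1.2]
grip_width: 0.9
time: 28.32
tool_pos: [582.6, 236.6, 182.8]
tcp_rot: [3.094, 1.57, -3.084]
contact_force: [-0.4, -0.4, 0.6]
grip_width: 0.4
t 28.32 tcp [582.61 236.61 182.76] grip 0.4 F [-0.36 -0.39  0.65] j [ 0.26  0.57  1.28  0.    1.29 -1.41]
tool x [-0. -0. -1.] y [-0.11  0.99  0.  ] z [ 0.99  0.11 -0.  ] jawdeg 96.04
turn rad -0.001
after-turn shift cm [9.28 0.02 0.04]
60 132 111 S,H 31.262888813855113 88.38854127538961 q~ 1.080882681371906
-132 -60 129 S,H 30.98794970466465 89.09244569034165 q~ 1.0821429171128776
-132 132 437 S,H 31.122376764904963 88.56406495639565 q~ 1.0802896210886919
```

View pics/c6.png

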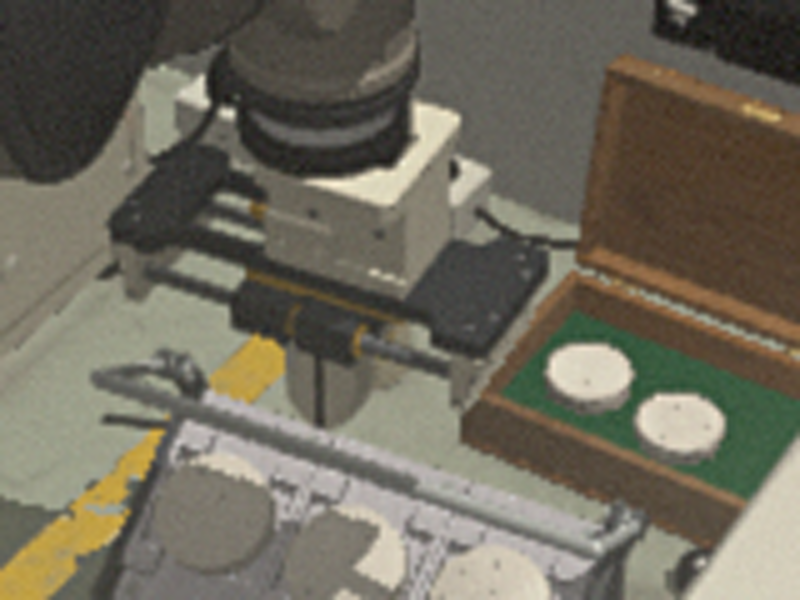

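The fingers are above the bar at (322,420). Pressing down.

```bash
python3 -m handwheel '[[[1.5,0,0,0],[1.5,0,0,0],[1,0,0,0],[1,0,0,0],[1,0,0,0],[1,0,0,0],[0,0,0,0],[0,0,0,0]]]'
python3 st.py 583 236.8 90 96.1
python3 -m handwheel '[[[0.6,0,0,0],[0.5,0,0,0],[0.4,0,0,0],[0,0,0,0],[0,0,0,0]]]'
python3 st.py 583 236.8 82 96.1;python3 look.py c7 180 90 340 210 scene; python3 bar.py c7 scene
```

```text
time: 29.03
tool_pos: [582.7, 236.5, 112.3]
tcp_rot: [-2.957, 1.57, -2.851]
contact_force: [-0.1, 0.3, 0.5]
grip_width: 0.2
t 29.03 tcp [582.75 236.5  112.3 ] grip 0.2 F [-0.07  0.3   0.55] j [ 0.26  0.63  1.37 -0.    1.14 -1.41]
tool x [-0. -0. -1.] y [-0.1   0.99 -0.  ] z [ 0.99  0.1  -0.  ] jawdeg 96.03
turn rad -0.001
after-turn shift cm [2.23 0.03 0.03]
time: 29.45
tool_pos: [582.4, 236.5, 97.7]
tcp_rot: [-3.098, 1.57, -2.992]
contact_force: [0.2, -0.2, -0.5]
grip_width: 0.2
t 29.45 tcp [582.36 236.48  97.66] grip 0.2 F [ 0.15 -0.15 -0.51] j [ 0.26  0.65  1.39  0.    1.11 -1.41]
tool x [-0. -0. -1.] y [-0.1   0.99 -0.  ] z [ 0.99  0.1  -0.  ] jawdeg 96.03
turn rad -0.001
after-turn shift cm [1.57 0.02 0.07]
60 132 128 S,H -1.2620275113988884 44.34442597927844 q~ 0.25976130301155015
-132 -60 130 S,H -2.6418773682351375 43.82546555864168 q~ 0.24730752704133271
-132 132 589 S,H -0.6911495057200433 45.16310775767057 q~ 0.2737193386237109
```

View pics/c7.png

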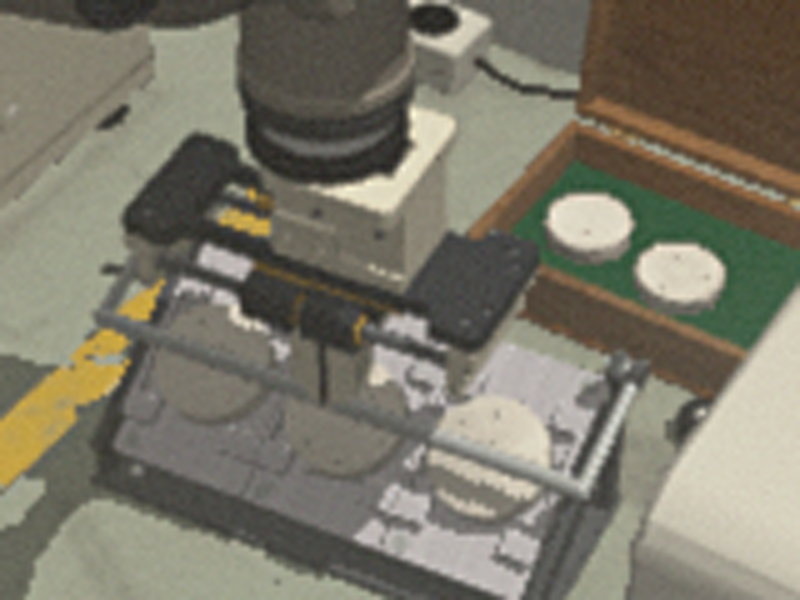

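The keeper is at about 0.25 rad and still going down under the fingers at (325,400). I'm continuing slowly to the stop.

```bash
python3 -m handwheel '[[[0.4,0,0.05,0],[0.4,0,0.1,0],[0.3,0,0.1,0],[0.2,0,0,0],[0,0,0,0],[0,0,0,0]]]'
python3 st.py 583 236.8 82 96.1
python3 -m handwheel '[[[0.1,0,0,0],[0.1,0,0,0],[0,0,0,0],[0,0,0,0]]]'
python3 st.py 583 236.8 82 96.1;python3 look.py c8 180 90 340 210 scene; python3 bar.py c8 scene
```

```text
time: 30.0
tool_pos: [584.8, 236.8, 84.6]
tcp_rot: [-3.101, 1.57, -2.995]
contact_force: [0.2, -0.5, 0.3]
grip_width: 0.1
t 30.0 tcp [584.83 236.75  84.63] grip 0.1 F [ 0.16 -0.53  0.35] j [ 0.26  0.67  1.39  0.    1.09 -1.41]
tool x [-0. -0. -1.] y [-0.1   0.99 -0.  ] z [ 0.99  0.1  -0.  ] jawdeg 96.03
turn rad -0.001
after-turn shift cm [ 0.26  0.02 -0.18]
time: 30.33
tool_pos: [585.2, 236.8, 83.1]
tcp_rot: [0.471, 1.571, 0.576]
contact_force: [1.3, 0.3, 1.4]
grip_width: 0.3
t 30.33 tcp [585.24 236.84  83.06] grip 0.3 F [1.34 0.29 1.41] j [ 0.26  0.67  1.39  0.    1.08 -1.41]
tool x [ 0.  0. -1.] y [-0.1   0.99  0.  ] z [0.99 0.1  0.  ] jawdeg 96.03
turn rad -0.001
after-turn shift cm [ 0.11  0.02 -0.22]
60 132 129 S,H -3.013188699042406 28.85406878242444 q~ 0.027660165921889426
-132 -60 140 S,H -3.407696423859653 27.99088069407735 q~ 0.014698756737735439
-132 132 583 S,H -2.8333362486621483 29.991253549788553 q~ 0.044727059490099134
```

Nearly down. I'll press a few newtons against the stop.

```bash
python3 -m handwheel '[[[0.1,0,0,0],[0.1,0,0,0],[0,0,0,0],[0,0,0,0]]]'
python3 st.py
python3 -m handwheel '[[[0.15,0,0,0],[0,0,0,0],[0,0,0,0]]]'
python3 st.py
```

```text
time: 30.72
tool_pos: [585.7, 236.9, 81.9]
tcp_rot: [0.131, 1.569, 0.236]
contact_force: [0.5, -1.1, 6.1]
grip_width: 0.5
t 30.72 tcp [585.74 236.91  81.92] grip 0.5 F [ 0.53 -1.13  6.08] j [ 0.26  0.67  1.39 -0.    1.08 -1.41]
tool x [ 0.  0. -1.] y [-0.11  0.99  0.  ] z [0.99 0.11 0.  ] jawdeg 96.03
time: 30.97
tool_pos: [585.9, 236.9, 81.6]
tcp_rot: [0.114, 1.568, 0.219]
contact_force: [-1.6, -1.3, 13.7]
grip_width: 0.6
t 30.97 tcp [585.86 236.94  81.62] grip 0.6 F [-1.64 -1.3  13.65] j [ 0.26  0.67  1.39 -0.    1.08 -1.41]
tool x [ 0.  0. -1.] y [-0.11  0.99  0.  ] z [0.99 0.11 0.  ] jawdeg 96.03
```

It is firmly on the stop: 14 N at z = 81.6, where about 82 was predicted. I'm lifting off and retreating for a check.

```bash
python3 -m handwheel '[[[-0.5,0,0,0],[-2,0,0,0],[-3.5,0,0,0],[-3.5,0,0,0],[-2,0,-2,0],[0,2,-3,0],[0,3,-2.5,0],[0,3,-2.5,0]]]'
python3 -m handwheel '[[[0,3,-2,0],[0,3,-1.5,0],[0,1,-0.5,0],[0,0,0,0],[0,0,0,0],[0,0,0,0]]]'
python3 st.py;python3 look.py d1 170 100 340 300; python3 bar.py d1 scene; python3 bar.py d1 top; python3 seat.py d1 scene
```

```text
time: 31.63
tool_pos: [475.7, 305.7, 194.5]
tcp_rot: [-3.101, 1.57, -2.998]
contact_force: [0.4, -0.4, 0.1]
grip_width: 0.4
time: 32.13
tool_pos: [430.7, 370.4, 194.1]
tcp_rot: [-2.2, 1.57, -2.096]
contact_force: [0.4, 0.1, 0.0]
grip_width: 0.2
t 32.13 tcp [430.69 370.39 194.14] grip 0.2 F [0.36 0.08 0.01] j [ 0.58  0.45  1.45 -0.    1.24 -1.1 ]
tool x [-0. -0. -1.] y [-0.1   0.99 -0.  ] z [ 0.99  0.1  -0.  ] jawdeg 95.99
60 132 96 S,H -4.637942930895241 27.69654409503402 q~ 0.010147742718695396
-132 -60 107 S,H -4.702217866926058 27.172251942973176 q~ 0.0025072201071101815
-132 132 380 S,H -4.6951556470194475 27.453538004028953 q~ 0.006602087297136271
60 132 185 S,H -4.862872777486902 26.61226236060648 q~ -0.005630516507672931
-132 -60 180 S,H -4.94666056325984 26.903284168440404 q~ -0.0014027621835808776
-132 132 666 S,H -4.826183951939186 26.86153667940922 q~ -0.0020117799047012783
well 1 301 top h at centre 15.874721225275486 slope along uphill/row deg [-0.7 -0.1] extent S [-36.1  38.9] T [-32.7  29.4]
well 2 315 top h at centre 16.159430269120254 slope along uphill/row deg [-0.8  0.1] extent S [-31.8  41.6] T [-32.4  36. ]
well 3 345 top h at centre 15.723601443875198 slope along uphill/row deg [ 0.3 -0.5] extent S [-35.   39.5] T [-35.9  34.8]
```

View pics/d1.png

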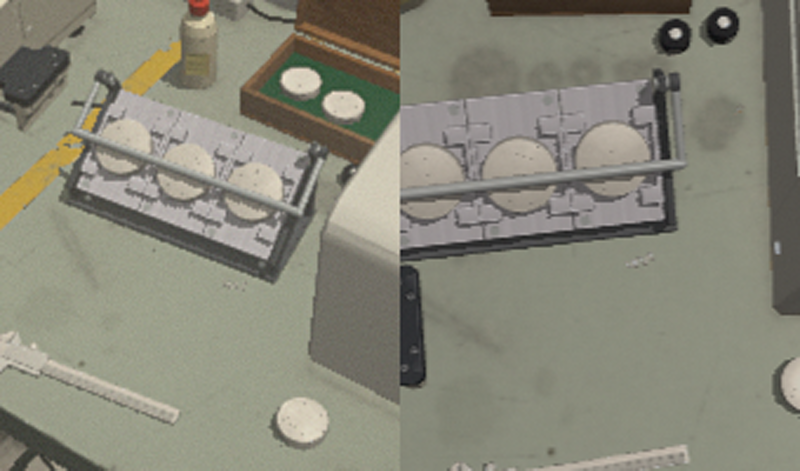

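The three blocks lie in their wells at (122,147), (186,172) and (254,192) in the scene crop. The keeper is down over them with q ≈ 0.00, the small block is in place at (302,421), and the arm is clear. Handing in.

```bash
python3 -c "
from plant import bot
print(bot.close_job())"
```

```text
the job is handed in; nothing more can be done
None
```

All three large blocks are in the carrier's wells with the keeper bar fully down over them. I handed the job in at about 32 s, with the arm clear of everything. The hand-in gave no verdict.

- **Placing the blocks:** I gripped each one high on its rim with the jaws along the row. Lowering it onto the slope pivoted it in the grip, and I released it just above its seat.
- **Closing the keeper:** I pushed the bar forward with shut fingers from behind, then pressed it onto its stop with about 14 N.

**Last checks:**
- **Seating:** before the keeper was closed, the block tops measured 15.0 to 15.5 mm off the well floors, with under 1° of tilt from the slope.
- **Keeper angle:** it measured about 0.00 to 0.01 rad from both cameras.
- **Small block:** it was not touched and shows in its place.
- **Disagreements:** the final block heights read slightly high (15.7 to 16.2 mm), probably because the bar was in the measured area. One turn command was refused for being over the limit, so I re-sent it in smaller steps.

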